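# Close the control box with its quarter-turn cover

### The arm

A 6-joint arm with a two-finger parallel gripper is mounted at the origin on a cart in front of the work surface, level with it; the furniture and walls round the work are solid. World frame = base frame: x ahead of the robot, y to its left, z up, the work surface at z = 0. Lengths are in m, angles in rad, forces in N, time in s.
With the tool pointing down it reaches from about 0.375 to 0.925 m from the base axis. Payload 5.7 kg.
Tool frame: the origin (TCP) lies at the very end of the fingers, on their centre line; the grasp point (between the pads) lies 19 mm behind it; z points along the fingers, y is the direction in which the jaws open and shut (so a half turn about z gives the same grasp; the last joint's range is limited). The gripper opens to 85 mm and grips with 20 to 120 N. Pads are 22 mm wide; open, the fingers measure 114 mm over their backs; the gripper's body (76 mm by 85 mm) begins 54 mm behind the grasp point. The pads swing forward as they close: fully open they stand 13 mm farther back than shut.
Start: joints at [1.012, 0.359, 1.51, -0, 1.272, -0.115], TCP at [0.258, 0.542, 0.206] pointing down, gripper open.
Joint ranges: [-2.97, 2.97], [-1.01, 2.36], [0.21, 2.38], [-0.96, 4.11], [0.2, 2.71], [-2.98, 2.98]. Speed limits (rad/s): [2.39, 2.39, 3.14, 3.14, 3.14, 3.14].

### API

Orientations are given as a unit quaternion [w, x, y, z].
In Python, from plant import ctrl gives the robot as it stands. The module is installed in compiled form; this text tells all that it offers.
- The arm moves only by the tool jog_arm, never from a script. Its argument "rows" is a list of rows, each a list of 2 entries, a list of its own where there are three numbers: the shift along the tool's x, y, z in m, then the turn about the tool's z in rad. A call has 1 to 5 rows; each row shifts and turns the pose as measured when the row begins, along the tool's axes as they then stand; what a row does not reach is not made up. A row lasts 1/8 s, in which the tool goes at most 62.5 mm and 10.7 degrees, less where a joint would pass 70% of its speed; a pose out of reach is approached as far as the arm can. A call with a gripper value outside its range is refused whole. "claw" is the finger opening in m, from 0 to 0.0854, set as the call begins (left out, the last holds). The fingers move at their own pace and stop on an object; "force" is the grip in N (left out, the last holds). Time passes only in rows, so rows that do not move let the fingers close. It gives the time, the measured TCP pose, the force and the opening at its end, in the units of the state.
- ctrl.read_state(): the state, without advancing time (a new reading comes with each control period).
- ctrl.get_image(name): name is "side" or "top"; returns a dict with "frame" (384x512x3 uint8, red, green, blue), "mtx" (3x3 intrinsics, pixels), "view" (4x4, takes a point from world to camera coordinates). Camera axes: x right, y down, z forward; pixel columns grow to the right and rows downward; lengths in m; the calibration is good to about 2 mm. A picture is of the moment at which its call begins. There is no depth.
- ctrl.hand_in(): hands the job in, once; it reports no verdict.
The state is a dict: "time": time; "joints": joint angles; "dq": joint speeds; "joint_torque": joint torques, N m; "ee_pos": TCP position; "eef_rot": TCP orientation; "contact_force": force on the tool from outside, world axes, zero at the start; "ft_torque": the same for the moment, N m; "grip_width": finger opening in m.
Only numpy, scipy, OpenCV 4.12 (cv2) and the standard library are available. Lean on these libraries where they do the work, as an engineer would, in place of code of your own. Each camera call takes 0.05 s, during which the arm holds its last target.

### The job

Put the loose metal cover over the raised collar of the grey control box, then push its sprung quarter-turn stud fully in, turn it clockwise until it stops, and let it spring back so that it is locked and stays down when you let go. Push slowly, feel for the stop and do not force anything: never push or pull on it with more than about 2 kg. Leave the pencil, the turned knob and the chuck key where they lie.

Things in the scene. Friction and masses are not known exactly. Their poses are not given: they have to be found in the camera images.
- control_box: Grey painted case, 170 (x) x 130 (y) mm, fixed to the bench; deck 42 mm high with a raised oblong open collar, 112 (x) x 88 (y) mm outside, walls 8 mm with a fully rounded rim, 68 mm above the bench. Origin: centre of the underside, z up. Inside, in the middle, is a steel receptacle with a slot along the box's x.
- collar_rim (a point): Centre of the collar's opening at rim height; axes as the box. The receptacle below it is a 5 mm plate with a slot 13 mm wide, 52 mm long along x, and a hard floor 12.2 mm below the plate's top. Its height is not known: with the cover home, the plate's top lies 1.5 to 17.5 mm below the resting stud's pin.
- cover: Loose oblong aluminium cap, 126 (x) x 102 (y) mm, 4 mm plate with a 24 mm deep skirt, inside 118 x 94 mm (3 mm clearance a side on the collar), about 0.4 kg with its stud. Origin: centre of the skirt's lower edge, z up, x along the long side; starts upright on the bench. Fits with its x along the box's x, either way round; home, its plate lies on the rim.
- cover_seat (a point): Centre of the underside of the cover's plate, 24 mm above the skirt's lower edge; meets collar_rim when the cover is home.
- stud_wing (a point): Centre of the stud's wing: dark upright blade 36 mm long (point x), 10 thick (y), 26 high, 39 to 65 mm above the cover's top when the stud is out. Below it a 10 mm stem and a 22 mm boss 4 mm high. The cover can be carried by it. It sinks up to 30 mm, so keep fingertips no lower than about its lower edge. Under the plate the stud ends in a cross pin, 28 x 5 mm, parallel to the wing.
- stud_push (a joint): Depth the stud is pushed in, m: 0 out; spring 4 N at the start, 9.4 N at 30 mm. Wing along the box's x: pin passes the slot to a hard stop at 13.7 to 29.7 mm (differs by run) and can turn only in the last 2 mm before it. Wing askew: pin lands on the plate at 1.5 to 17.5 mm. Turned fully and released it rises about 4.7 mm into a notch and stays (9 to 25 mm in); unlocked it returns to 0.
- stud_turn (a joint): Turn of the stud in the cover, rad, clockwise from above positive: 0 = wing along the cover's long side (x), pin in line with the slot (a stop); 1.45 = end stop, wing almost across. Starts at 0 to 0.5; light friction (0.04 N m) holds it where left. Turn it back to 0 before pushing in; it locks only near the end stop.
- pencil: Red pencil, 168 x 14 x 9 mm, lying between the box and the cover; leave it. Origin: centre of its underside.
- wood_egg: Small turned wooden knob, 44 mm across, 38 mm high, near the bench's front edge; leave it. Origin: centre of its underside.
- chuck_key: Steel T-shaped chuck key lying flat, 96 x 125 x 15 mm, behind the others; leave it. Origin: centre of its underside.
Not all that is in view belongs to the job. There is more than one size of the cover; the one meant has the size given above.

How it is judged:
By the outcome, as a careful person would: the job done as asked, in the order asked, and still so for the second after the job is handed in, with the robot touching nothing.
It also fails if it takes over 54 s, if anything falls off the work surface, if the arm or the gripper's body presses on something with over 40 N, if the wrist force passes 120 N, or if a joint passes its speed limit or range.

## Working session

There is one attempt and no reset: what is moved stays moved. The work goes in short steps, Python scripts to look and compute and a tool call to move; the robot and the scene stay as the last step left them, time stands still between calls to the robot, and variables do not carry over. Pictures are saved under pics/ and viewed, and the job is handed in when it is done.

Besides the shell and the picture viewer there is one more tool, called after "Emit:" in YAML: its name, and indented under it one key for each argument. jog_arm: Moves the arm, as the interface text tells. Its arguments: {"type":"object","properties":{"rows":{"type":"array"},"claw":{"type":"number"},"force":{"type":"number"}},"required":["rows"]}

```bash
mkdir -p pics
python3 - <<'E'
from plant import ctrl
import cv2,pickle
d={}
for n in("side","top"):
    r=ctrl.get_image(n);d[n]=r
    cv2.imwrite(f"pics/{n}0.png",cv2.resize(r["frame"][:,:,::-1],(768,576),interpolation=cv2.INTER_CUBIC))
    print(n,r["mtx"],r["view"])
pickle.dump(d,open("im0.pkl","wb"))
print(ctrl.read_state())
E
```

```text
side [[459.52439233   0.         256.81638119]
 [  0.         459.52439233 196.34595133]
 [  0.           0.           1.        ]] [[ 0.83924669 -0.54357791 -0.01371315 -0.41941678]
 [-0.35148202 -0.52307635 -0.77643514  0.30679832]
 [ 0.41487997  0.65644054 -0.63004796  1.01423537]
 [ 0.          0.          0.          1.        ]]
top [[408.67329198   0.         251.53754014]
 [  0.         408.67329198 183.6207567 ]
 [  0.           0.           1.        ]] [[ 0.00996329 -0.9999471  -0.00255475  0.07405223]
 [-0.98006664 -0.00925818 -0.19845318  0.57988166]
 [ 0.19841903  0.00448107 -0.98010704  1.19411131]
 [ 0.          0.          0.          1.        ]]
{'time': 0.1, 'joints': array([ 1.01191186e+00,  3.59442659e-01,  1.51131534e+00,  2.81039346e-05,
        1.27249335e+00, -1.15113370e-01]), 'dq': array([ 6.89635591e-04,  3.48205735e-04, -2.63592016e-03, -1.46923417e-04,
        9.66659568e-05, -1.13112651e-03]), 'joint_torque': array([-1.77154075e-04, -5.28654778e+01, -2.79353142e+01, -9.16006752e-05,
        5.12815095e-03,  2.22844608e-05]), 'ee_pos': array([0.25726982, 0.5413318 , 0.20533528]), 'eef_rot': array([-2.86900146e-04,  2.20073301e-01,  9.75482985e-01, -7.78253442e-04]), 'contact_force': array([ 1.30352419,  0.14753953, -0.37890398]), 'ft_torque': array([ 0.00997461, -0.04574656, -0.02343344]), 'grip_width': 0.08576107508428199}
```

View pics/side0.png

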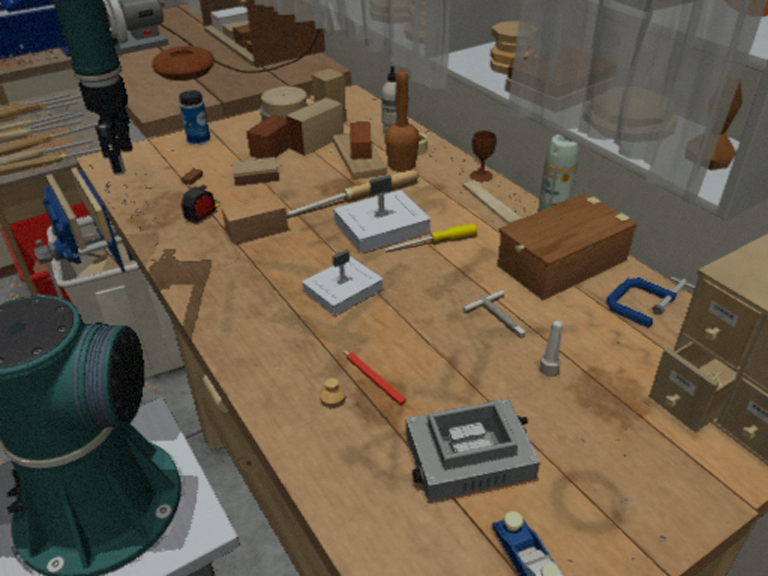

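View pics/top0.png

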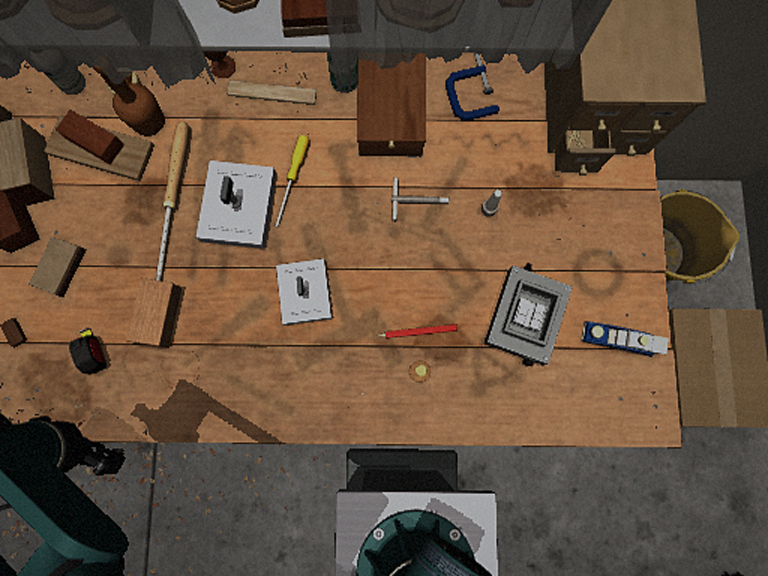

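The side view shows two white covers with dark wings, at (342,283) and (382,215), the grey box at (472,450), the red pencil at (375,378) and the knob at (332,393). The top view has the covers at (303,291) and (236,203) and the box at (530,315). Either cover could be the one meant, so I'll take close crops and measure both.

Run:
```python
import cv2,pickle,numpy as np
d=pickle.load(open("im0.pkl","rb"))
t=d["top"]["frame"][:,:,::-1]; s=d["side"]["frame"][:,:,::-1]
a=cv2.resize(t[100:225,125:235],None,fx=4.5,fy=4.5,interpolation=cv2.INTER_CUBIC)   # covers
b=cv2.resize(t[170:250,315:390],None,fx=4,fy=4,interpolation=cv2.INTER_CUBIC)
c=np.zeros((570,800,3),np.uint8); c[:a.shape[0],:a.shape[1]]=a; c[:b.shape[0],500:500+b.shape[1]]=b
cv2.imwrite("pics/crop_top.png",c)
a=cv2.resize(s[110:215,195:295],None,fx=4,fy=4,interpolation=cv2.INTER_CUBIC)
b=cv2.resize(s[260:340,265:365],None,fx=4,fy=4,interpolation=cv2.INTER_CUBIC)
c=np.zeros((430,800,3),np.uint8); c[:a.shape[0],:400]=a; c[:b.shape[0],400:]=b
cv2.imwrite("pics/crop_side.png",c)
```

```text
(no output)
```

View pics/crop_top.png

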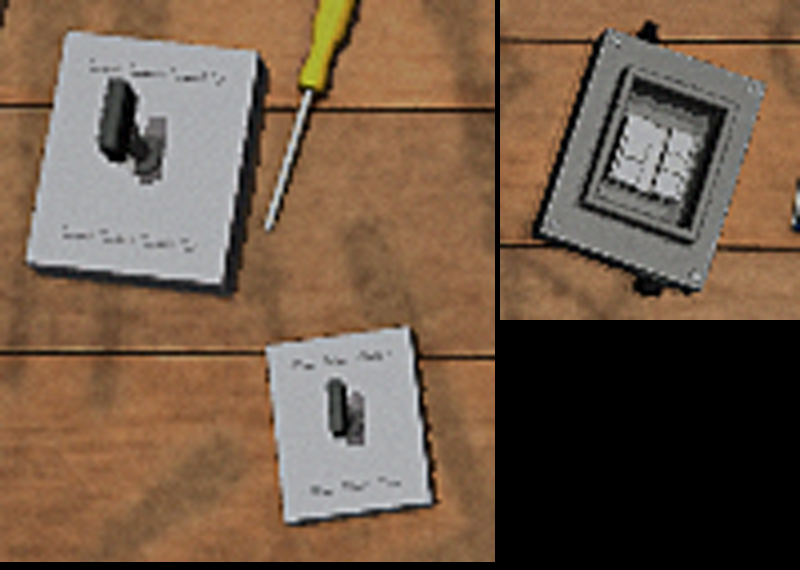

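View pics/crop_side.png

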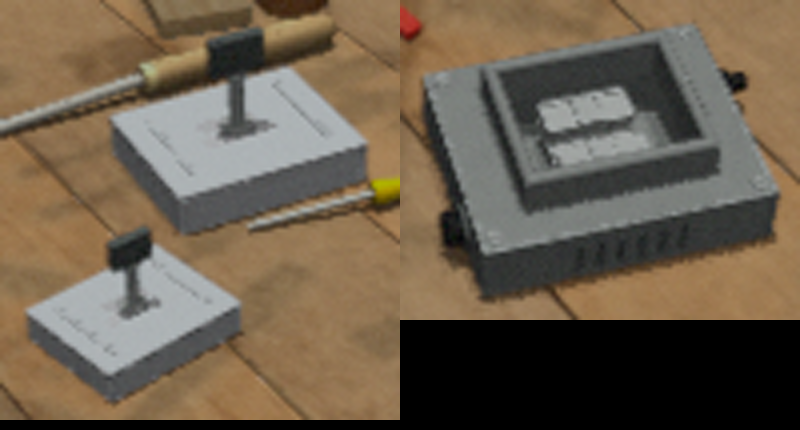

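```bash
cat > h.py <<'E'
import numpy as np,cv2,pickle
def ray(r,px):
    K,V=r["mtx"],r["view"];R=V[:3,:3];t=V[:3,3]
    return -R.T@t, R.T@np.linalg.solve(K,[px[0],px[1],1.])
def onz(r,px,z):
    c,d=ray(r,px);return c+d*(z-c[2])/d[2]
def proj(r,P):
    P=np.atleast_2d(P);V=r["view"];q=P@V[:3,:3].T+V[:3,3];q=q@r["mtx"].T;return q[:,:2]/q[:,2:]
def tri(ra,pa,rb,pb):
    c1,d1=ray(ra,pa);c2,d2=ray(rb,pb);d1/=np.linalg.norm(d1);d2/=np.linalg.norm(d2)
    A=np.stack([d1,-d2],1);s=np.linalg.lstsq(A,c2-c1,rcond=None)[0]
    a,b=c1+d1*s[0],c2+d2*s[1];return (a+b)/2,np.linalg.norm(a-b)
E
python3 - <<'E'
from h import *
d=pickle.load(open("im0.pkl","rb"));T,S=d["top"],d["side"]
def q(pts,f,o,r,z,n):
    # pixel centre mapping for cv2.resize
    p=[np.array([(x+.5)/f-.5+o[0],(y+.5)/f-.5+o[1]]) for x,y in pts]
    P=np.array([onz(r,a,z) for a in p]);L=np.linalg.norm(P-np.roll(P,-1,0),axis=1)
    e=(P[2]+P[1]-P[0]-P[3]) ; print(n,"c",P.mean(0).round(4),"sides",(L*1e3).round(1), "ang edges",[round(float(np.degrees(np.arctan2(*(np.roll(P,-1,0)-P)[i][1::-1]))),1) for i in range(4)])
    return P
q([(268,346),(409,327),(434,502),(287,522)],4.5,(125,100),T,.028,"small top")
q([(66,32),(262,53),(225,284),(28,263)],4.5,(125,100),T,.028,"big top")
q([(66,32),(262,53),(225,284),(28,263)],4.5,(125,100),T,.04,"big top z40")
q([(28,318),(148,248),(240,308),(112,374)],4,(195,110),S,.028,"small side")
q([(110,122),(288,68),(368,148),(182,196)],4,(195,110),S,.028,"big side")
q([(110-500+500,0)]*4,4,(0,0),S,.028,"-")
q([(605-500,30),(765-500,86),(697-500,288),(540-500,234)],4,(315,170),T,.042,"box deck top")
q([(627-500,66),(741-500,105),(690-500,240),(580-500,204)],4,(315,170),T,.068,"collar top")
q([(482-400,70),(662-400,32),(718-400,152),(526-400,185)],4,(265,260),S,.068,"collar side")
q([(425-400,75),(696-400,25),(778-400,190),(483-400,247)],4,(265,260),S,.042,"deck side")
E
```

```text
small top c [0.5517 0.2335 0.028 ] sides [ 99.5 125.1 101.8 125. ] ang edges [-81.6, -170.5, 98.4, 8.4]
big top c [0.7441 0.3861 0.028 ] sides [143.8 173.6 140.8 174.1] ang edges [-95.9, 173.8, 84.3, -5.2]
big top z40 c [0.7402 0.3832 0.04  ] sides [142.4 171.9 139.5 172.5] ang edges [-95.9, 173.8, 84.3, -5.2]
small side c [0.5457 0.2301 0.028 ] sides [122.1 106.  118.5  93.7] ang edges [12.5, -80.0, -173.4, 102.2]
big side c [0.7444 0.3947 0.028 ] sides [177.2 147.6 168.5 130.9] ang edges [-3.5, -96.8, 170.9, 86.9]
- c [0.4621 2.6083 0.028 ] sides [0. 0. 0. 0.] ang edges [0.0, 0.0, 0.0, 0.0]
box deck top c [ 0.5055 -0.2307  0.042 ] sides [129.5 166.4 123.8 168.1] ang edges [-109.5, 159.1, 71.4, -19.0]
collar top c [ 0.5057 -0.2302  0.068 ] sides [ 89.8 110.7  84.9 112.2] ang edges [-109.0, 157.2, 72.2, -20.2]
collar side c [ 0.5002 -0.2351  0.068 ] sides [109.3  89.4 107.8  82.9] ang edges [-18.3, -110.2, 158.3, 70.8]
deck side c [ 0.5044 -0.2313  0.042 ] sides [168.1 125.  167.8 123.5] ang edges [-20.1, -109.9, 159.3, 70.3]
```

```bash
cat >> h.py <<'E'
def rect(r,c,z,half,mm=0.5):
    """rectified patch at plane z; col -> -y , row -> -x ; 1px = mm"""
    n=int(2*half/mm*1000)
    i=(np.arange(n)-n/2+.5)*mm/1000
    Y,X=np.meshgrid(c[1]-i,c[0]-i)
    P=np.stack([X,Y,np.full_like(X,z)],-1).reshape(-1,3)
    m=proj(r,P).reshape(n,n,2).astype(np.float32)
    return cv2.remap(r["frame"][:,:,::-1].copy(),m[...,0],m[...,1],cv2.INTER_CUBIC)
def patch2w(c,px,half,mm=.5):
    n=int(2*half/mm*1000);return c[0]-(px[1]-n/2+.5)*mm/1000, c[1]-(px[0]-n/2+.5)*mm/1000
E
python3 - <<'E'
from h import *
d=pickle.load(open("im0.pkl","rb"));T,S=d["top"],d["side"]
c=(.551,.233);cb=(.5055,-.2305)
def seg(im,f): 
    g=cv2.cvtColor(im,cv2.COLOR_BGR2HSV).astype(int);return f(g).astype(np.uint8)*255
for n,r in(("T",T),("S",S)):
    im=rect(r,c,.028,.09)
    m=seg(im,lambda g:(g[...,1]<50)&(g[...,2]>(140)))
    m=cv2.morphologyEx(m,cv2.MORPH_CLOSE,np.ones((25,25)))
    k=max(cv2.findContours(m,0,2)[0],key=cv2.contourArea)
    R=cv2.minAreaRect(cv2.convexHull(k));print(n,"cover",patch2w(c,R[0],.09),np.array(R[1])/2,R[2])
    cv2.drawContours(im,[np.intp(cv2.boxPoints(R))],-1,(0,0,255),1)
    w=rect(r,c,.093,.09); 
    b=rect(r,cb,.068,.09);e=rect(r,cb,.042,.11)[40:400,40:400]
    cv2.imwrite(f"pics/rect{n}.png",np.vstack([np.hstack([im[40:320,40:320],w[40:320,40:320]]),np.hstack([b[40:320,40:320],e[40:320,40:320]])]))
E
```

```text
T cover (0.5523130264282227, 0.23510269165039063) [126.53125763 101.87156677] 81.51105499267578
S cover (0.5489572296142579, 0.23464077758789065) [128.26753235 103.86817932] 81.63410949707031
```

View pics/rectT.png

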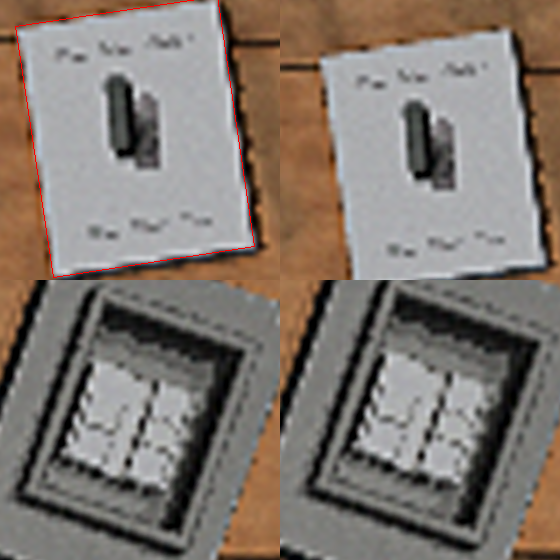

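View pics/rectS.png

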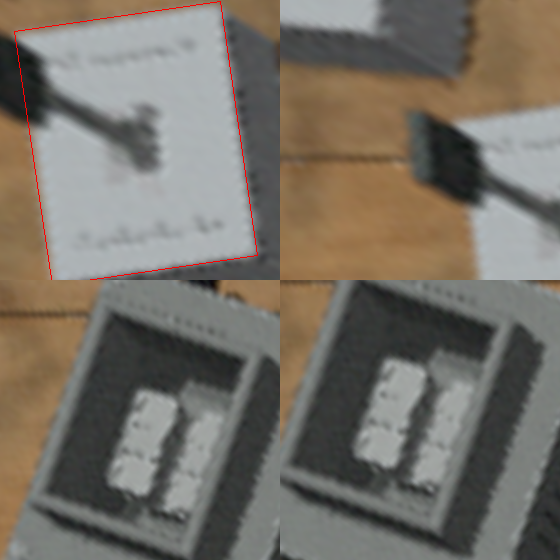

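```bash
cat >> h.py <<'E'
from scipy.optimize import minimize
def outline(L,W,n=60):
    s=np.linspace(-.48,.48,n);o=np.ones(n)/2
    return np.vstack([np.c_[s*L,o*W],np.c_[s*L,-o*W],np.c_[o*L,s*W],np.c_[-o*L,s*W]])
def fit(rs,models,x0):
    G=[]
    for r in rs:
        g=cv2.GaussianBlur(cv2.cvtColor(r["frame"],cv2.COLOR_RGB2GRAY).astype(np.float32),(0,0),.8)
        G.append(np.hypot(cv2.Sobel(g,5,1,0),cv2.Sobel(g,5,0,1)))
    def cost(p):
        c,s=np.cos(p[2]),np.sin(p[2]);t=0
        for r,g in zip(rs,G):
            for L,W,z in models:
                o=outline(L,W);P=np.c_[p[0]+c*o[:,0]-s*o[:,1],p[1]+s*o[:,0]+c*o[:,1],np.full(len(o),z)]
                m=proj(r,P).astype(np.float32)
                v=cv2.remap(g,m[:,0].reshape(-1,1),m[:,1].reshape(-1,1),cv2.INTER_LINEAR)
                t-=np.minimum(v,150).mean()
        return t
    best=None
    for dx in(-.004,0,.004):
        for dy in(-.004,0,.004):
            for da in(-.03,0,.03):
                q=minimize(cost,np.array(x0)+[dx,dy,da],method="Nelder-Mead",options=dict(initial_simplex=np.array(x0)+[dx,dy,da]+np.array([[0,0,0],[.002,0,0],[0,.002,0],[0,0,.02]]),xatol=1e-5))
                if best is None or q.fun<best.fun:best=q
    return best.x,best.fun
E
python3 - <<'E'
from h import *
d=pickle.load(open("im0.pkl","rb"));T,S=d["top"],d["side"]
for nm,rs in(("T",[T]),("S",[S]),("TS",[T,S])):
    for n,m,x in(("cover",[(.126,.102,.028)],(.5515,.2345,.148)),("deck",[(.17,.13,.042)],(.505,-.231,-.345)),("collar in",[(.096,.072,.066)],(.505,-.231,-.345)),("collar out",[(.110,.086,.066)],(.505,-.231,-.345)),("all",[(.17,.13,.042),(.096,.072,.066),(.110,.086,.066)],(.505,-.231,-.345))):
        p,f=fit(rs,m,x);print(nm,n,(p[:2]*1e3).round(1),np.degrees(p[2]).round(2),round(f,1))
E
```

```text
T cover [552.4 235.1] 7.91 -150.0
T deck [ 507.6 -233.7] -21.73 -99.3
T collar in [ 497.6 -221.9] -19.4 -148.4
T collar out [ 503.9 -222.9] -20.31 -149.6
T all [ 501.4 -222.8] -19.89 -377.9
S cover [548.8 232.2] 6.38 -144.4
S deck [ 503.9 -234.5] -19.56 -98.6
S collar in [ 505.4 -231.9] -17.2 -131.1
S collar out [ 496.6 -232.6] -20.67 -131.1
S all [ 501.8 -233.5] -19.63 -321.0
TS cover [550.3 233.4] 8.13 -291.0
TS deck [ 504.1 -234.5] -19.56 -195.6
TS collar in [ 503.4 -233.4] -19.29 -256.6
TS collar out [ 500.  -224.1] -20.15 -247.4
TS all [ 501.7 -233. ] -19.99 -649.7
```

```bash
sed -i 's/np.minimum(v,150).mean()/np.sqrt(v).mean()*10/' h.py
python3 - <<'E'
from h import *
d=pickle.load(open("im0.pkl","rb"));T,S=d["top"],d["side"]
for nm,rs in(("T",[T]),("S",[S]),("TS",[T,S])):
    for n,m,x in(("cover",[(.126,.102,.028)],(.5515,.2345,.148)),("deck",[(.17,.13,.042)],(.505,-.231,-.345)),("all",[(.17,.13,.042),(.096,.072,.066)],(.505,-.231,-.345)),("all3",[(.17,.13,.042),(.096,.072,.066),(.110,.086,.066)],(.505,-.231,-.345))):
        p,f=fit(rs,m,x);print(nm,n,(p[:2]*1e3).round(1),np.degrees(p[2]).round(2),round(f,1))
        if nm!="TS" and n in("cover","all3"):
            c=p[:2]; vis=[]
            for L,W,z in m+[(.126,.102,0)]*(n=="cover"):
                im=rect(rs[0],c,z,.11,.6)
                o=outline(L,W,200);k,s=np.cos(p[2]),np.sin(p[2]);X=k*o[:,0]-s*o[:,1];Y=s*o[:,0]+k*o[:,1]
                N=im.shape[0]
                for a,b in zip(X,Y): im[int(N/2-a/.0006),int(N/2-b/.0006)]=(0,0,255)
                vis.append(im[40:-40,40:-40])
            cv2.imwrite(f"pics/fit_{nm}_{n}.png",np.hstack(vis)[:, :800])
E
ls pics
```

```text
T cover [552.4 235.4] 8.28 -164.4
T deck [ 506.6 -233.4] -19.84 -118.2
T all [ 506.8 -234. ] -19.49 -251.1
T all3 [ 502.3 -223.5] -19.69 -384.8
S cover [548.6 233.3] 7.25 -140.5
S deck [ 503.8 -232.5] -19.65 -104.1
S all [ 504.2 -231.8] -19.56 -225.4
S all3 [ 503.5 -232.6] -19.35 -319.3
TS cover [551.3 234.9] 8.0 -293.9
TS deck [ 505.  -232.9] -20.04 -215.6
TS all [ 505.1 -232.8] -19.62 -463.1
TS all3 [ 504.4 -232.7] -19.61 -656.2
crop_side.png
crop_top.png
fit_S_all3.png
fit_S_cover.png
fit_T_all3.png
fit_T_cover.png
rectS.png
rectT.png
side0.png
top0.png
```

Run:
```python
from h import *
d=pickle.load(open("im0.pkl","rb"));T,S=d["top"],d["side"]
c=(.552,.235)
v=[]
for z,r in((.093,T),(.067,T),(.093,S)):
    im=rect(r,c,z,.032,.16); g=im.astype(float)
    v.append(np.clip(g*1.6,0,255).astype(np.uint8))
cv2.imwrite("pics/wing.png",cv2.resize(np.hstack(v),(798,266)))
im=rect(T,c,.093,.04,.25);m=((im.max(2)<85)*255).astype(np.uint8)
k=max(cv2.findContours(m,0,2)[0],key=cv2.contourArea);R=cv2.minAreaRect(k);print(patch2w(c,R[0],.04,.25),np.array(R[1])*.25,R[2])
```

```text
(0.5481373748779297, 0.22800123596191404) [44.03039551 21.89081764] 84.2894058227539
```

View pics/wing.png

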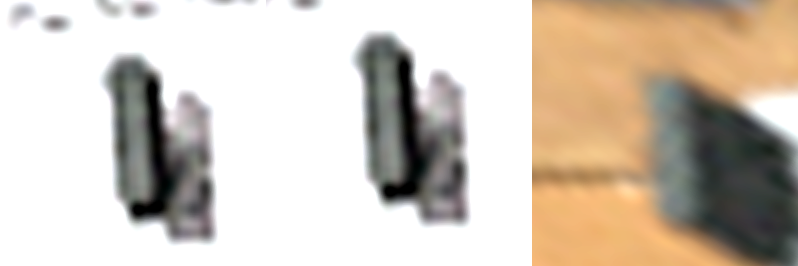

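View pics/fit_T_cover.png

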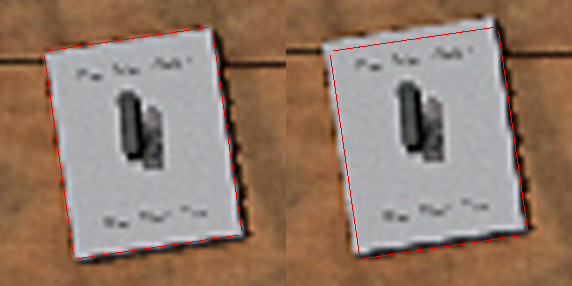

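View pics/fit_S_all3.png

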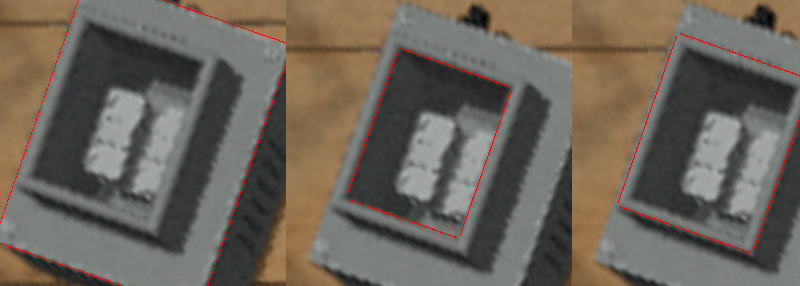

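The smaller cover, at top (303,291), measures 126.5 x 102 mm and matches the description. The other, at (236,203), is about 173 x 142 mm. The cover lies at about (0.551, 0.234) with yaw 8°, the wing yaw is about 5.5°, and the box is at (0.5053, -0.2329) with yaw -19.6°. Next I'll plan the approach moves.

```bash
cat > nav.py <<'E'
import numpy as np,sys
from scipy.spatial.transform import Rotation as Rn
from plant import ctrl
def st(v=True):
    s=ctrl.read_state();q=s["eef_rot"];R=Rn.from_quat(q[[1,2,3,0]]).as_matrix()
    yy=np.degrees(np.arctan2(R[1,1],R[0,1]))
    if v:print("t",round(s["time"],2),"p",s["ee_pos"].round(4),"yaw_y",yy.round(2),"tilt",np.degrees(np.arccos(-R[2,2])).round(2),"F",s["contact_force"].round(2),"M",s["ft_torque"].round(3),"w",round(s["grip_width"],4),"q6",s["joints"][5].round(2))
    return s,R,yy
def plan(target,yaw_y,n):
    s,R,yy=st();p=s["ee_pos"];dy=np.radians((yaw_y-yy+180)%360-180)
    print("total world",(np.array(target)-p).round(4),"turn tool",round(-dy,3))
    for i in range(n):
        # equal world steps; axes as they then stand
        Ri=Rn.from_euler("z",dy*i/n).as_matrix()@R
        d=Ri.T@((np.array(target)-p)/n);print(d.round(4).tolist(),round(-dy/n,4))
if __name__=="__main__":
    a=list(map(float,sys.argv[1:]))
    if a: plan(a[:3],a[3],int(a[4]))
    else: st()
E
python3 nav.py .5505 .234 .18 95.5 9
```

```text
t 0.1 p [0.2573 0.5413 0.2053] yaw_y 64.57 tilt 0.1 F [ 1.3   0.15 -0.38] M [ 0.01  -0.046 -0.023] w 0.0858 q6 -0.12
total world [ 0.2932 -0.3073 -0.0253] turn tool -0.54
[-0.0441, -0.0168, 0.0028] -0.06
[-0.043, -0.0195, 0.0028] -0.06
[-0.0418, -0.022, 0.0028] -0.06
[-0.0404, -0.0245, 0.0028] -0.06
[-0.0388, -0.0268, 0.0029] -0.06
[-0.0371, -0.0291, 0.0029] -0.06
[-0.0353, -0.0313, 0.0029] -0.06
[-0.0334, -0.0334, 0.0029] -0.06
[-0.0313, -0.0353, 0.0029] -0.06
```

Emit:
jog_arm:
  rows:
    - [[-0.044, -0.017, 0.003], -0.06]
    - [[-0.043, -0.0195, 0.003], -0.06]
    - [[-0.042, -0.022, 0.003], -0.06]
    - [[-0.04, -0.0245, 0.003], -0.06]
    - [[-0.039, -0.027, 0.003], -0.06]
  claw: 0.06
  force: 30

```text
time: 0.72
ee_pos: [0.4222, 0.3683, 0.1881]
eef_rot: [-0.001, 0.064, 0.998, -0.001]
contact_force: [1.3, 0.4, -0.4]
grip_width: 0.0601
```

```bash
python3 nav.py .5505 .234 .16 95.5 5
```

```text
t 0.72 p [0.4222 0.3683 0.1881] yaw_y 82.69 tilt 0.22 F [ 1.3   0.42 -0.45] M [ 0.015 -0.016 -0.005] w 0.0601 q6 -0.85
total world [ 0.1283 -0.1343 -0.0281] turn tool -0.224
[-0.0289, -0.0234, 0.0056] -0.0447
[-0.0278, -0.0246, 0.0056] -0.0447
[-0.0267, -0.0259, 0.0056] -0.0447
[-0.0255, -0.027, 0.0056] -0.0447
[-0.0243, -0.0281, 0.0056] -0.0447
```

Emit:
jog_arm:
  rows:
    - [[-0.029, -0.0235, 0.006], -0.045]
    - [[-0.028, -0.0245, 0.006], -0.045]
    - [[-0.0265, -0.026, 0.006], -0.045]
    - [[-0.0255, -0.027, 0.006], -0.045]
    - [[-0.0245, -0.028, 0.006], -0.045]

```text
time: 1.35
ee_pos: [0.5544, 0.2282, 0.1555]
eef_rot: [-0.003, -0.052, 0.999, -0.001]
contact_force: [-0.2, -0.1, -0.4]
grip_width: 0.06
```

Emit:
jog_arm:
  rows:
    - [[0, 0, 0], 0]

```text
time: 1.48
ee_pos: [0.5557, 0.2261, 0.1545]
eef_rot: [-0.003, -0.05, 0.999, -0.002]
contact_force: [0.0, 1.0, 0.1]
grip_width: 0.0602
```

```bash
python3 nav.py .5505 .234 .12 95.5 2
python3 - <<'E'
from plant import ctrl
import cv2,pickle,numpy as np
d={}
for n in("side","top"):
    d[n]=ctrl.get_image(n)
pickle.dump(d,open("im1.pkl","wb"))
from h import *
s=ctrl.read_state();p=s["ee_pos"];v=[]
for n in("side","top"):
    r=d[n];q=proj(r,p)[0];im=r["frame"][:,:,::-1].copy()
    x,y=map(int,q);c=im[y-60:y+65,x-50:x+50];v.append(cv2.resize(c,(400,500),interpolation=cv2.INTER_CUBIC));print(n,q)
    cv2.drawMarker(v[-1],(int((q[0]-x+50)*4),int((q[1]-y+60)*4)),(0,0,255),0,14)
cv2.imwrite("pics/above.png",np.hstack(v))
E
```

```text
t 1.48 p [0.5557 0.2261 0.1545] yaw_y 95.78 tilt 0.43 F [0.02 0.98 0.11] M [ 0.038 -0.024  0.025] w 0.0602 q6 -1.4
total world [-0.0052  0.0079 -0.0345] turn tool 0.005
[0.0021, 0.0043, 0.0173] 0.0025
[0.0021, 0.0043, 0.0173] 0.0025
side [228.26198456 151.18625943]
top [198.8398185  185.08948195]
```

View pics/above.png

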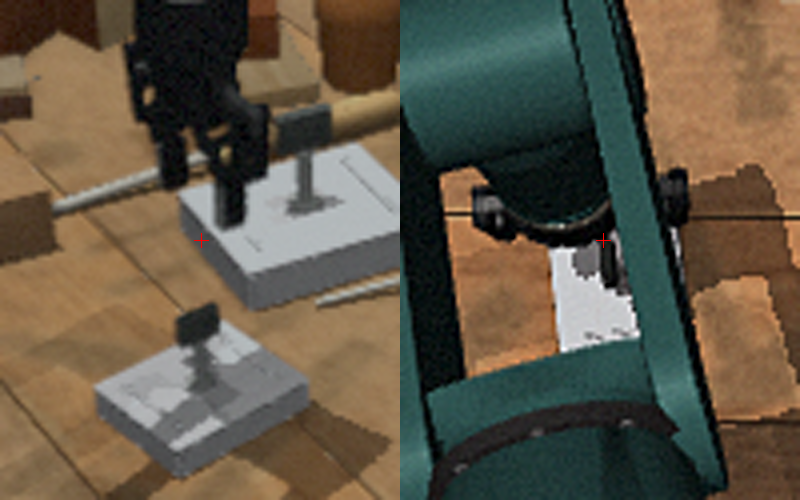

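Emit:
jog_arm:
  rows:
    - [[0.002, 0.0045, 0.017], 0]
    - [[0.002, 0.004, 0.017], 0]
    - [[0, 0, 0], 0]

```text
time: 1.95
ee_pos: [0.5453, 0.2386, 0.1184]
eef_rot: [-0.005, -0.052, 0.999, -0.001]
contact_force: [0.2, -0.0, -0.0]
grip_width: 0.06
```

```bash
python3 nav.py .5505 .234 .069 95.5 4
```

```text
t 1.95 p [0.5453 0.2386 0.1184] yaw_y 95.99 tilt 0.57 F [ 0.2  -0.05 -0.04] M [ 0.017 -0.025  0.025] w 0.06 q6 -1.38
total world [ 0.0052 -0.0046 -0.0494] turn tool 0.009
[-0.0013, -0.0013, 0.0123] 0.0021
[-0.0013, -0.0013, 0.0123] 0.0021
[-0.0013, -0.0013, 0.0123] 0.0021
[-0.0013, -0.0013, 0.0123] 0.0021
```

Emit:
jog_arm:
  rows:
    - [[-0.004, -0.004, 0.01], 0.005]
    - [[0, 0, 0.01], 0]
    - [[0, 0, 0.008], 0]
    - [[0, 0, 0], 0]
    - [[0, 0, 0], 0]

```text
time: 2.58
ee_pos: [0.5495, 0.2356, 0.0888]
eef_rot: [-0.004, -0.05, 0.999, -0.001]
contact_force: [-0.1, 0.7, -0.3]
grip_width: 0.0596
```

```bash
python3 nav.py .5505 .234 .069 95.5 3
```

```text
t 2.58 p [0.5495 0.2356 0.0888] yaw_y 95.75 tilt 0.53 F [-0.08  0.72 -0.32] M [-0.031 -0.017  0.003] w 0.0596 q6 -1.38
total world [ 0.001  -0.0016 -0.0198] turn tool 0.004
[-0.0003, -0.0006, 0.0066] 0.0014
[-0.0003, -0.0006, 0.0066] 0.0014
[-0.0003, -0.0006, 0.0066] 0.0014
```

Emit:
jog_arm:
  rows:
    - [[-0.001, -0.0015, 0.007], 0]
    - [[0, 0, 0.006], 0]
    - [[0, 0, 0.005], 0]
    - [[0, 0, 0], 0]
    - [[0, 0, 0], 0]

```text
time: 3.2
ee_pos: [0.551, 0.2341, 0.07]
eef_rot: [-0.004, -0.05, 0.999, -0.001]
contact_force: [0.5, -0.8, -0.4]
grip_width: 0.0599
```

```bash
python3 nav.py .5505 .234 .069 95.5 1
python3 - <<'E'
from plant import ctrl
from h import *
r=ctrl.get_image("side");p=ctrl.read_state()["ee_pos"]
q=proj(r,p)[0];x,y=map(int,q);im=r["frame"][:,:,::-1]
cv2.imwrite("pics/pre.png",cv2.resize(im[y-60:y+50,x-60:x+60],None,fx=5,fy=5,interpolation=cv2.INTER_CUBIC))
E
```

```text
t 3.2 p [0.551  0.2341 0.07  ] yaw_y 95.73 tilt 0.48 F [ 0.53 -0.84 -0.44] M [ 0.023 -0.015  0.011] w 0.0599 q6 -1.38
total world [-0.0005 -0.0001 -0.001 ] turn tool 0.004
[0.0005, -0.0001, 0.001] 0.0041
```

View pics/pre.png

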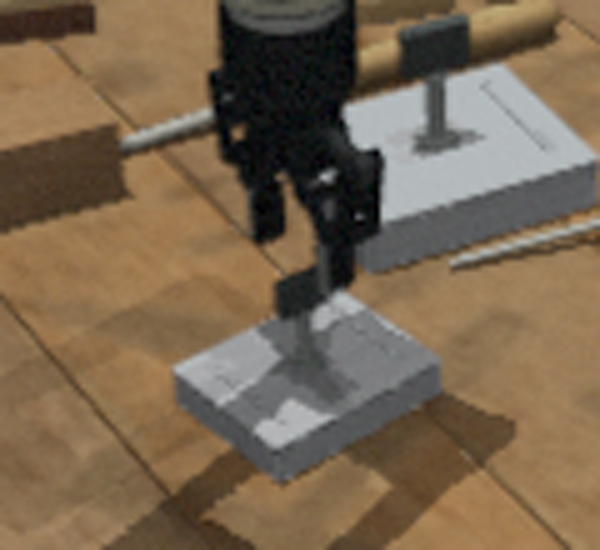

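Emit:
jog_arm:
  rows:
    - [[0, 0, 0], 0]
    - [[0, 0, 0], 0]
    - [[0, 0, 0], 0]
  claw: 0.022

```text
time: 3.62
ee_pos: [0.5513, 0.2342, 0.0704]
eef_rot: [-0.004, -0.05, 0.999, -0.001]
contact_force: [0.2, 0.4, -0.2]
grip_width: 0.0224
```

```bash
python3 nav.py
python3 - <<'E'
from plant import ctrl
from h import *
r=ctrl.get_image("side");p=ctrl.read_state()["ee_pos"]
q=proj(r,p)[0];x,y=map(int,q);im=r["frame"][:,:,::-1]
print(q-[x-60,y-60], (proj(r,[[.5505,.234,.093],[.5505,.234,.067]])-[x-60,y-60])*5)
cv2.imwrite("pics/pre2.png",cv2.resize(im[y-60:y+50,x-60:x+60],None,fx=5,fy=5,interpolation=cv2.INTER_CUBIC))
E
```

```text
t 3.62 p [0.5513 0.2342 0.0704] yaw_y 95.74 tilt 0.43 F [ 0.16  0.39 -0.23] M [ 0.019 -0.003  0.019] w 0.0224 q6 -1.38
[60.92336298 60.54209985] [[301.5615566  272.0817636 ]
 [303.95130273 308.02687476]]
```

View pics/pre2.png

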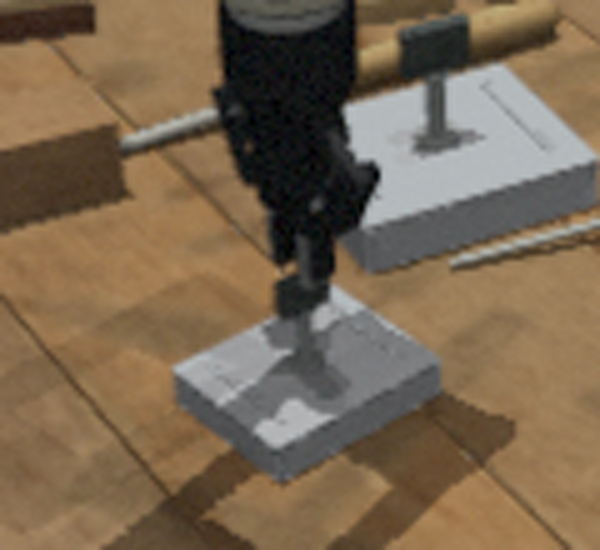

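Emit:
jog_arm:
  rows:
    - [[0, 0, 0], 0]
    - [[0, 0, 0], 0]
    - [[0, 0, 0], 0]
  claw: 0.0
  force: 40

```text
time: 4.05
ee_pos: [0.5514, 0.2342, 0.0705]
eef_rot: [-0.004, -0.05, 0.999, -0.001]
contact_force: [-0.1, -0.7, -0.2]
grip_width: -0.0001
```

```bash
python3 nav.py
python3 - <<'E'
from plant import ctrl
from h import *
r=ctrl.get_image("side");p=ctrl.read_state()["ee_pos"]
q=proj(r,p)[0];x,y=map(int,q);im=r["frame"][:,:,::-1]
cv2.imwrite("pics/grip.png",cv2.resize(im[y-60:y+50,x-60:x+60],None,fx=5,fy=5,interpolation=cv2.INTER_CUBIC))
E
```

```text
t 4.05 p [0.5514 0.2342 0.0705] yaw_y 95.74 tilt 0.42 F [-0.08 -0.69 -0.19] M [-0.02  -0.006 -0.028] w -0.0001 q6 -1.38
```

View pics/grip.png

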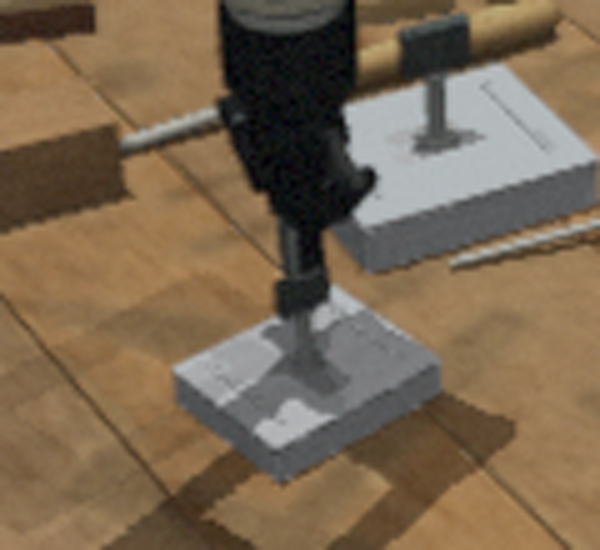

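Run:
```python
from plant import ctrl
from h import *
d=pickle.load(open("im0.pkl","rb"));v=[]
p=np.array([.2573,.5413,.2053])
from scipy.spatial.transform import Rotation as Rn
yy=np.radians(64.57);y=np.array([np.cos(yy),np.sin(yy),0])
for n in("side","top"):
    r=d[n]
    L=[p,p+[0,0,.013],p+.0427*y+[0,0,.013],p-.0427*y+[0,0,.013]]
    q=proj(r,L);x0,y0=(q[0]-50).astype(int);x0=max(x0,0);im=r["frame"][:,:,::-1][y0:y0+100,x0:x0+100]
    c=cv2.resize(im,None,fx=4,fy=4,interpolation=cv2.INTER_CUBIC);c=np.clip(c*1.8,0,255).astype(np.uint8)
    for k,a in enumerate(q): cv2.drawMarker(c,tuple(int(t) for t in ((a-[x0,y0])+.5)*4),[(0,0,255),(0,255,255),(0,255,0),(255,255,0)][k],0,10)
    v.append(c)
h=max(a.shape[0] for a in v);v=[cv2.copyMakeBorder(a,0,h-a.shape[0],0,0,0) for a in v]
cv2.imwrite("pics/tcp0.png",np.hstack(v))
```

```text
(no output)
```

View pics/tcp0.png

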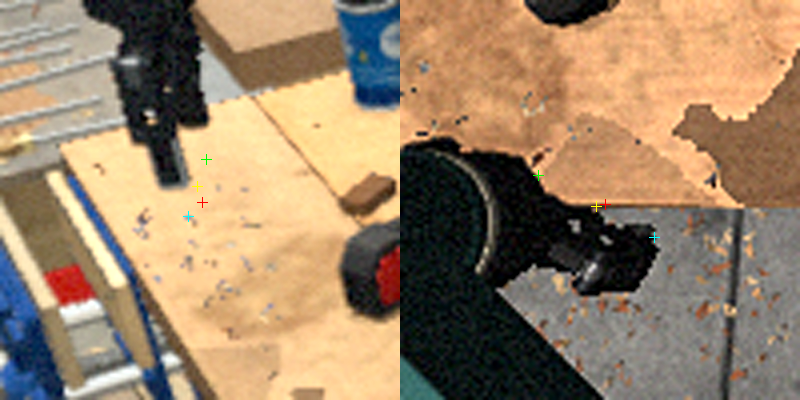

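Run:
```python
from plant import ctrl
from h import *
d=pickle.load(open("im0.pkl","rb"));v=[]
for n in("side","top"):
    r=d[n];c=cv2.resize(r["frame"][:,:,::-1],None,fx=1.5,fy=1.5)
    V=r["view"];print(n,"cam",(-V[:3,:3].T@V[:3,3]).round(3))
    for P,col in(((0,0,0),(0,0,255)),((0,0,.1),(0,255,255)),((0,0,.2),(0,255,0)),((.1,0,0),(255,0,255)),((0,.1,0),(255,255,0))):
        a=proj(r,P)[0]*1.5;print(P,a.round(1));cv2.drawMarker(c,tuple(int(t) for t in a),col,0,14,2)
    t=np.linspace(0,6.28,60)
    for z in(0,): 
        for a in proj(r,np.c_[.1*np.cos(t),.1*np.sin(t),0*t+z])*1.5: cv2.circle(c,tuple(int(t) for t in a),1,(255,255,255))
    v.append(c[250:576,0:400] if n=="side" else c[250:576,300:700])
cv2.imwrite("pics/base.png",np.hstack(v))
```

```text
side cam [ 0.039 -0.733  0.871]
(0, 0, 0) [100.2 503. ]
(0, 0, 0.1) [ 80.3 460.6]
(0, 0, 0.2) [ 57.6 412.1]
(0.1, 0, 0) [166.2 471.9]
(0, 0.1, 0) [ 82.8 457. ]
top cam [0.331 0.074 1.286]
(0, 0, 0) [415.3 573.1]
(0, 0, 0.1) [418.6 588.6]
(0, 0, 0.2) [422.5 607.2]
(0.1, 0, 0) [415.2 518.8]
(0, 0.1, 0) [364.  572.5]
```

View pics/base.png

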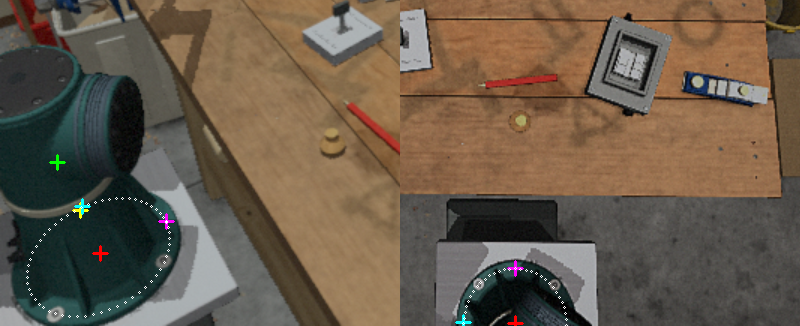

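Emit:
jog_arm:
  rows:
    - [[0, 0, -0.02], 0]
    - [[0, 0, -0.02], 0]
    - [[0, 0, -0.02], 0]
    - [[0, 0, 0], 0]
    - [[0, 0, 0], 0]

```text
time: 4.72
ee_pos: [0.5508, 0.2341, 0.1307]
eef_rot: [-0.005, -0.05, 0.999, -0.001]
contact_force: [-0.2, 0.5, -0.1]
grip_width: -0.0002
```

```bash
python3 nav.py
cat > look.py <<'E'
import sys
from plant import ctrl
from h import *
name=sys.argv[1];cam=sys.argv[2] if len(sys.argv)>2 else "side";f=float(sys.argv[3]) if len(sys.argv)>3 else 5
r=ctrl.get_image(cam);s=ctrl.read_state();p=s["ee_pos"]
pickle.dump((r,s),open(f"{name}.pkl","wb"))
q=proj(r,p)[0];w,h=int(380/f),int(280/f);im=r["frame"][:,:,::-1]
x0=int(np.clip(q[0]-w,0,512-2*w)) if 2*w<512 else 0;y0=int(np.clip(q[1]-h,0,384-2*h)) if 2*h<384 else 0
c=cv2.resize(im[y0:y0+2*h,x0:x0+2*w],None,fx=f,fy=f,interpolation=cv2.INTER_CUBIC);c=np.clip(c*1.5,0,255).astype(np.uint8)
a=(q-[x0,y0]+.5)*f;cv2.drawMarker(c,tuple(int(t) for t in a),(0,0,255),0,12)
cv2.imwrite(f"pics/{name}.png",c);print("tcp px",q.round(1),"org",x0,y0,"f",f)
E
python3 look.py shutA
```

```text
t 4.72 p [0.5508 0.2341 0.1307] yaw_y 95.74 tilt 0.56 F [-0.16  0.52 -0.09] M [ 0.056 -0.038  0.018] w -0.0002 q6 -1.38
tcp px [226.7 157.6] org 150 101 f 5
```

View pics/shutA.png

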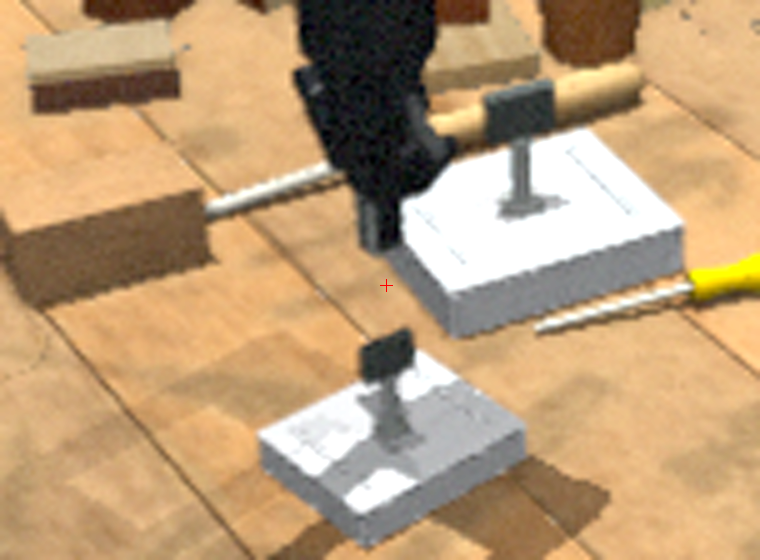

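Emit:
jog_arm:
  rows:
    - [[0, 0, 0.02], 0]
    - [[0, 0, 0.02], 0]
    - [[0, 0, 0.018], 0]
    - [[0, 0, 0], 0]
    - [[0, 0, 0], 0]
  claw: 0.045

```text
time: 5.4
ee_pos: [0.5483, 0.2333, 0.0678]
eef_rot: [-0.007, -0.05, 0.999, -0.002]
contact_force: [-0.6, -0.7, 0.1]
grip_width: 0.0449
```

Emit:
jog_arm:
  rows:
    - [[0, 0, 0.006], 0]
    - [[0, 0, 0.006], 0]
    - [[0, 0, 0.005], 0]
    - [[0, 0, 0], 0]
    - [[0, 0, 0], 0]

```text
time: 6.02
ee_pos: [0.5492, 0.2335, 0.0511]
eef_rot: [-0.006, -0.05, 0.999, -0.001]
contact_force: [0.5, 0.1, -0.1]
grip_width: 0.0451
```

```bash
python3 nav.py; python3 look.py low1
```

```text
t 6.03 p [0.5492 0.2335 0.0511] yaw_y 95.73 tilt 0.69 F [ 0.51  0.11 -0.13] M [-0.04   0.021  0.024] w 0.0451 q6 -1.38
tcp px [227.8 180.1] org 151 124 f 5
```

View pics/low1.png

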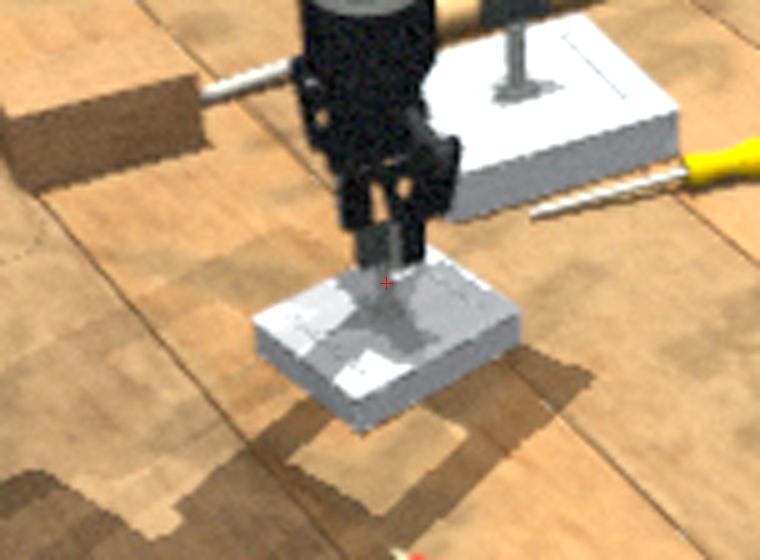

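Emit:
jog_arm:
  rows:
    - [[-0.001, 0, 0.005], 0]
    - [[0, 0, 0], 0]
    - [[0, 0, 0], 0]

```text
time: 6.45
ee_pos: [0.5504, 0.2337, 0.046]
eef_rot: [-0.006, -0.05, 0.999, -0.001]
contact_force: [0.4, 0.1, 1.1]
grip_width: 0.0446
```

Emit:
jog_arm:
  rows:
    - [[0, 0, 0], 0]
    - [[0, 0, 0], 0]
    - [[0, 0, 0], 0]
  claw: 0.0
  force: 40

```text
time: 6.82
ee_pos: [0.5505, 0.2341, 0.0463]
eef_rot: [-0.005, -0.05, 0.999, -0.001]
contact_force: [-0.3, 0.4, 0.3]
grip_width: 0.0089
```

```bash
python3 nav.py; python3 look.py gripB
```

```text
t 6.83 p [0.5505 0.2341 0.0463] yaw_y 95.72 tilt 0.64 F [-0.31  0.36  0.27] M [ 0.056  0.026 -0.025] w 0.0089 q6 -1.38
tcp px [228.1 181.2] org 152 125 f 5
```

View pics/gripB.png

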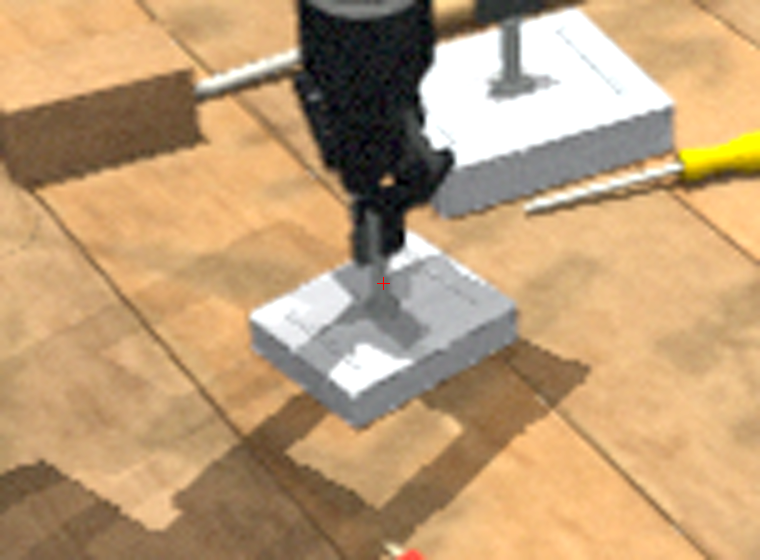

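Emit:
jog_arm:
  rows:
    - [[0, 0, -0.01], 0]
    - [[0, 0, -0.02], 0]
    - [[0, 0, -0.02], 0]
    - [[0, 0, 0], 0]
    - [[0, 0, 0], 0]

```text
time: 7.5
ee_pos: [0.5486, 0.2329, 0.0964]
eef_rot: [-0.008, -0.05, 0.999, -0.002]
contact_force: [-0.2, -0.6, -4.3]
grip_width: 0.0091
```

```bash
python3 nav.py; python3 look.py lift
```

```text
t 7.5 p [0.5486 0.2329 0.0964] yaw_y 95.74 tilt 0.95 F [-0.22 -0.56 -4.29] M [-0.018  0.028 -0.04 ] w 0.0091 q6 -1.38
tcp px [226.9 167.8] org 150 111 f 5
```

View pics/lift.png

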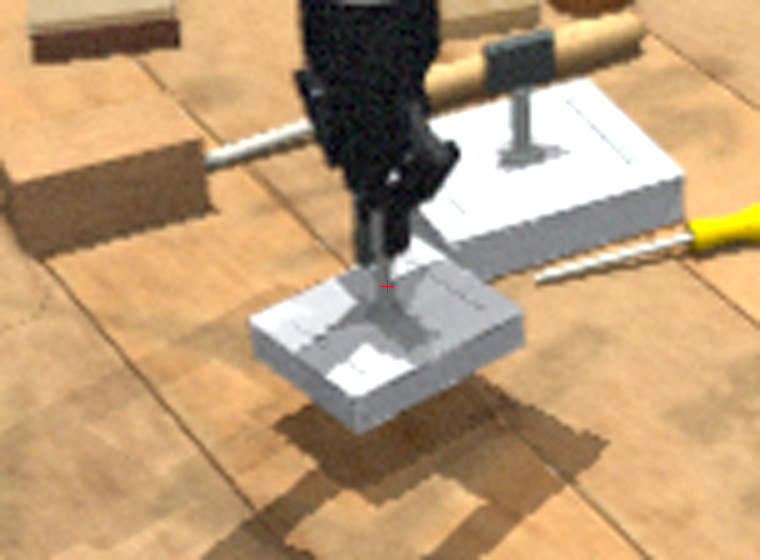

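Emit:
jog_arm:
  rows:
    - [[0, 0, -0.03], 0]
    - [[0, 0, -0.03], 0]
    - [[0, 0, -0.01], 0]

```text
time: 7.92
ee_pos: [0.5469, 0.2323, 0.1637]
eef_rot: [-0.012, -0.05, 0.999, -0.003]
contact_force: [-0.8, 0.1, -2.5]
grip_width: 0.0092
```

```bash
python3 nav.py .5053 -.2329 .165 68.1 14
```

```text
t 7.92 p [0.5469 0.2323 0.1637] yaw_y 95.73 tilt 1.42 F [-0.77  0.12 -2.51] M [ 0.022 -0.059  0.013] w 0.0092 q6 -1.38
total world [-0.0416 -0.4652  0.0013] turn tool 0.482
[0.0063, -0.0328, 0.0002] 0.0345
[0.0051, -0.033, 0.0002] 0.0345
[0.004, -0.0331, 0.0002] 0.0345
[0.0029, -0.0332, 0.0001] 0.0345
[0.0017, -0.0333, 0.0001] 0.0345
[0.0006, -0.0334, 0.0001] 0.0345
[-0.0006, -0.0334, 0.0001] 0.0345
[-0.0017, -0.0333, 0.0] 0.0345
[-0.0029, -0.0332, 0.0] 0.0345
[-0.004, -0.0331, -0.0] 0.0345
[-0.0052, -0.033, -0.0001] 0.0345
[-0.0063, -0.0328, -0.0001] 0.0345
[-0.0074, -0.0325, -0.0001] 0.0345
[-0.0085, -0.0323, -0.0001] 0.0345
```

Emit:
jog_arm:
  rows:
    - [[0.006, -0.033, 0], 0.035]
    - [[0.005, -0.033, 0], 0.035]
    - [[0.004, -0.033, 0], 0.035]
    - [[0.003, -0.033, 0], 0.035]
    - [[0.002, -0.033, 0], 0.035]

```text
time: 8.55
ee_pos: [0.529, 0.0643, 0.1601]
eef_rot: [-0.014, 0.038, 0.999, -0.004]
contact_force: [0.7, -0.9, -3.1]
grip_width: 0.0089
```

Emit:
jog_arm:
  rows:
    - [[0, -0.033, 0], 0.035]
    - [[0, -0.033, 0], 0.035]
    - [[-0.002, -0.033, 0], 0.035]
    - [[-0.003, -0.033, 0], 0.035]
    - [[-0.004, -0.033, 0], 0.035]

```text
time: 9.18
ee_pos: [0.5085, -0.105, 0.1555]
eef_rot: [-0.019, 0.128, 0.992, -0.005]
contact_force: [-0.1, 0.2, -3.6]
grip_width: 0.0094
```

```bash
python3 nav.py .5053 -.2329 .165 68.1 5
```

```text
t 9.18 p [ 0.5085 -0.105   0.1555] yaw_y 75.3 tilt 2.22 F [-0.06  0.24 -3.56] M [-0.094 -0.058  0.028] w 0.0094 q6 -1.63
total world [-0.0032 -0.1279  0.0095] turn tool 0.126
[-0.0058, -0.0249, -0.0017] 0.0251
[-0.0064, -0.0248, -0.0018] 0.0251
[-0.0071, -0.0246, -0.0018] 0.0251
[-0.0077, -0.0244, -0.0018] 0.0251
[-0.0083, -0.0242, -0.0018] 0.0251
```

Emit:
jog_arm:
  rows:
    - [[-0.006, -0.025, -0.002], 0.025]
    - [[-0.0065, -0.025, -0.002], 0.025]
    - [[-0.007, -0.0245, -0.002], 0.025]
    - [[0, 0, 0], 0]
    - [[0, 0, 0], 0]

```text
time: 9.8
ee_pos: [0.5024, -0.185, 0.1561]
eef_rot: [-0.023, 0.168, 0.985, -0.004]
contact_force: [-0.1, 0.0, -4.3]
grip_width: 0.0086
```

```bash
cat >> nav.py <<'E'
    s,R,_=st(False);print("tool z",R[:,2].round(4),"in toolxy: x_z",R[2,0].round(4),"y_z",R[2,1].round(4),"q",s["joints"].round(4),"sum",(s["joints"][1]+s["joints"][2]+s["joints"][4]).round(4))
E
python3 nav.py .5053 -.2329 .165 68.1 3
```

```text
t 9.8 p [ 0.5024 -0.185   0.1561] yaw_y 70.64 tilt 2.68 F [-0.07  0.04 -4.35] M [-0.058 -0.03  -0.034] w 0.0086 q6 -1.69
total world [ 0.0029 -0.0479  0.0089] turn tool 0.044
[-0.0061, -0.0148, -0.003] 0.0148
[-0.0063, -0.0147, -0.003] 0.0148
[-0.0065, -0.0146, -0.003] 0.0148
tool z [-0.0467 -0.0011 -0.9989] in toolxy: x_z 0.0437 y_z -0.0165 q [-0.4654  0.3433  1.6739 -0.0239  1.1657 -1.6881] sum 3.183
```

Emit:
jog_arm:
  rows:
    - [[0, 0, 0], 0]
    - [[0, 0, 0], 0]
    - [[0, 0, 0], 0]

```text
time: 10.18
ee_pos: [0.5018, -0.1826, 0.1553]
eef_rot: [-0.024, 0.167, 0.986, -0.004]
contact_force: [1.0, 0.5, -3.5]
grip_width: 0.009
```

```bash
python3 nav.py .5053 -.2329 .165 68.1 3
```

```text
t 10.18 p [ 0.5018 -0.1826  0.1553] yaw_y 70.79 tilt 2.76 F [ 0.99  0.46 -3.52] M [-0.009 -0.108 -0.04 ] w 0.009 q6 -1.69
total world [ 0.0035 -0.0503  0.0097] turn tool 0.047
[-0.0065, -0.0155, -0.0033] 0.0156
[-0.0067, -0.0154, -0.0033] 0.0156
[-0.0069, -0.0153, -0.0033] 0.0156
tool z [-4.820e-02  1.000e-04 -9.988e-01] in toolxy: x_z 0.0455 y_z -0.0157 q [-0.4624  0.3435  1.676  -0.0232  1.1654 -1.6878] sum 3.1849
```

Emit:
jog_arm:
  rows:
    - [[-0.0065, -0.0165, -0.001], 0.016]
    - [[-0.007, -0.0165, -0.001], 0.016]
    - [[-0.007, -0.0165, -0.001], 0.015]
    - [[0, 0, 0], 0]

```text
time: 10.68
ee_pos: [0.505, -0.2411, 0.1588]
eef_rot: [-0.023, 0.192, 0.981, -0.005]
contact_force: [-0.0, 0.2, -3.8]
grip_width: 0.0092
```

```bash
python3 nav.py .5053 -.2329 .14 68.1 3; python3 look.py ob_s side 4;python3 look.py ob_t top 4
```

```text
t 10.68 p [ 0.505  -0.2411  0.1588] yaw_y 67.91 tilt 2.68 F [-0.01  0.24 -3.81] M [ 0.042 -0.043  0.038] w 0.0092 q6 -1.72
total world [ 0.0003  0.0082 -0.0188] turn tool -0.003
[0.0007, 0.0027, 0.0063] -0.0011
[0.0007, 0.0027, 0.0063] -0.0011
[0.0007, 0.0027, 0.0063] -0.0011
tool z [-0.0467 -0.0017 -0.9989] in toolxy: x_z 0.0427 y_z -0.0191 q [-0.5503  0.372   1.6196 -0.0278  1.1891 -1.7243] sum 3.1807
tcp px [319.8 259. ] org 224 189 f 4.0
tcp px [365.7 203.8] org 270 133 f 4.0
```

View pics/ob_s.png

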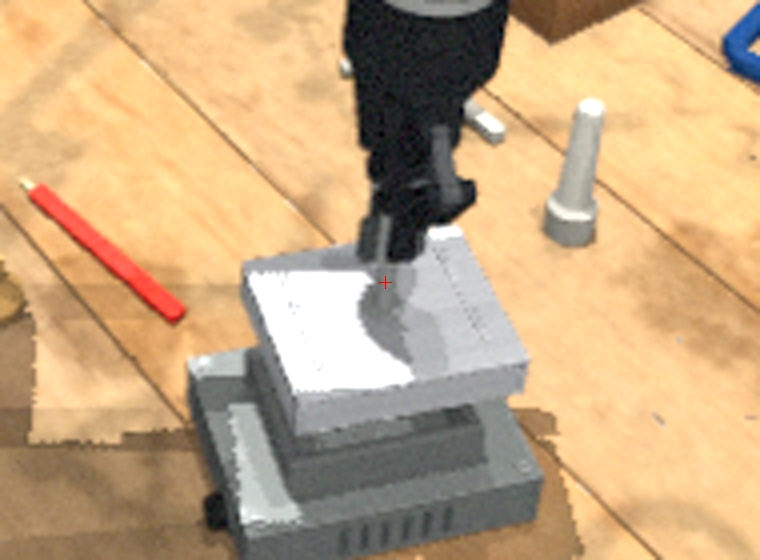

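View pics/ob_t.png

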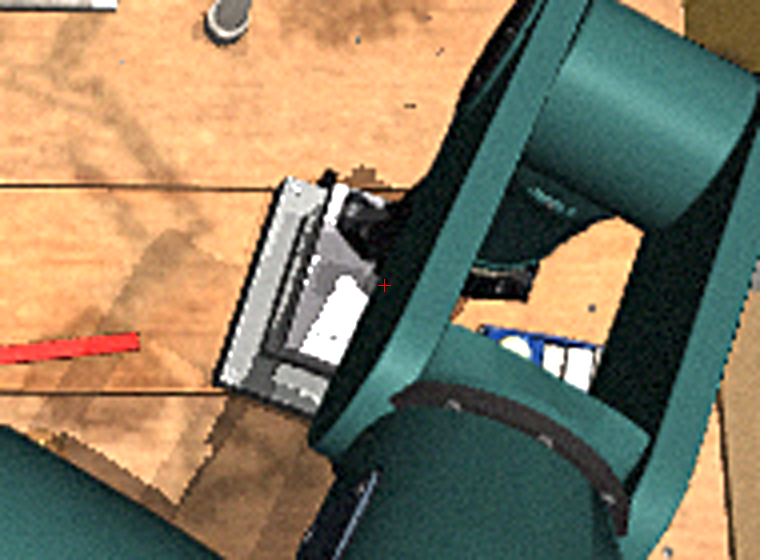

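```bash
cat > cov.py <<'E'
from h import *
from scipy.spatial.transform import Rotation as Rn
def Rm(s): return Rn.from_quat(np.array(s["eef_rot"])[[1,2,3,0]]).as_matrix()
r0,s0=pickle.load(open("gripB.pkl","rb"))
def fitcover(r,s,verbose=True):
    """cover pose in world: offset at grasp frame fit: (cx,cy,yaw) of the cover at grasp, levelled on bench"""
    D=Rm(s)@Rm(s0).T
    g=cv2.GaussianBlur(cv2.cvtColor(r["frame"],cv2.COLOR_RGB2GRAY).astype(np.float32),(0,0),.8)
    G=np.hypot(cv2.Sobel(g,5,1,0),cv2.Sobel(g,5,0,1))
    n=50;t=np.linspace(-.48,.48,n);o=np.ones(n)/2
    top=np.vstack([np.c_[t*.126,o*.102],np.c_[t*.126,-o*.102],np.c_[o*.126,t*.102],np.c_[-o*.126,t*.102]])
    bot=np.vstack([np.c_[t*.126,-o*.102],np.c_[-o*.126,t*.102]])
    B=np.vstack([np.c_[top,0*top[:,0]+.028],np.c_[bot,0*bot[:,0]]])
    def pts(p,B):
        c,q=np.cos(p[2]),np.sin(p[2]);W=np.c_[p[0]+c*B[:,0]-q*B[:,1],p[1]+q*B[:,0]+c*B[:,1],B[:,2]]
        return (W-s0["ee_pos"])@D.T+s["ee_pos"]
    def cost(p):
        m=proj(r,pts(p,B)).astype(np.float32)
        return -np.sqrt(cv2.remap(G,m[:,0].reshape(-1,1),m[:,1].reshape(-1,1),cv2.INTER_LINEAR)).mean()
    best=None
    for dx in(-.003,0,.003):
        for dy in(-.003,0,.003):
            for da in(-.03,0,.03):
                x=np.array([.551+dx,.2345+dy,.14+da])
                q=minimize(cost,x,method="Nelder-Mead",options=dict(initial_simplex=x+np.array([[0,0,0],[.002,0,0],[0,.002,0],[0,0,.02]])))
                if best is None or q.fun<best.fun:best=q
    p=best.x;C=pts(p,np.array([[0,0,.024],[.05,0,.024],[0,0,0.]]))
    m=proj(r,pts(p,B))
    yaw=np.degrees(np.arctan2(*(C[1]-C[0])[1::-1]))
    print("grasp-frame cover",p[:2].round(4),"yaw0",np.degrees(p[2]).round(2),"| now seat",C[0].round(4),"bottom",C[2].round(4),"yaw",yaw.round(2),"score",round(best.fun,2))
    return C,yaw,m
E
python3 - <<'E'
from cov import *
r,s=pickle.load(open("ob_s.pkl","rb"))
C,y,m=fitcover(r,s)
im=cv2.resize(r["frame"][:,:,::-1][189:329,224:414],None,fx=4,fy=4,interpolation=cv2.INTER_CUBIC)
for a in m: cv2.circle(im,tuple(int(v) for v in (a-[224,189]+.5)*4),1,(0,0,255),-1)
cv2.imwrite("pics/cfit.png",im)
r,s=pickle.load(open("lift.pkl","rb"));fitcover(r,s)
fitcover(r0,s0)
E
```

```text
grasp-frame cover [0.5506 0.2333] yaw0 8.08 | now seat [ 0.5036 -0.2409  0.1364] bottom [ 0.5027 -0.241   0.1125] yaw -19.72 score -10.14
grasp-frame cover [0.5491 0.2328] yaw0 8.29 | now seat [0.5473 0.2317 0.0742] bottom [0.5472 0.2316 0.0502] yaw 8.31 score -10.92
grasp-frame cover [0.549  0.2329] yaw0 8.38 | now seat [0.549  0.2329 0.024 ] bottom [ 0.549   0.2329 -0.    ] yaw 8.38 score -10.06
```

View pics/cfit.png

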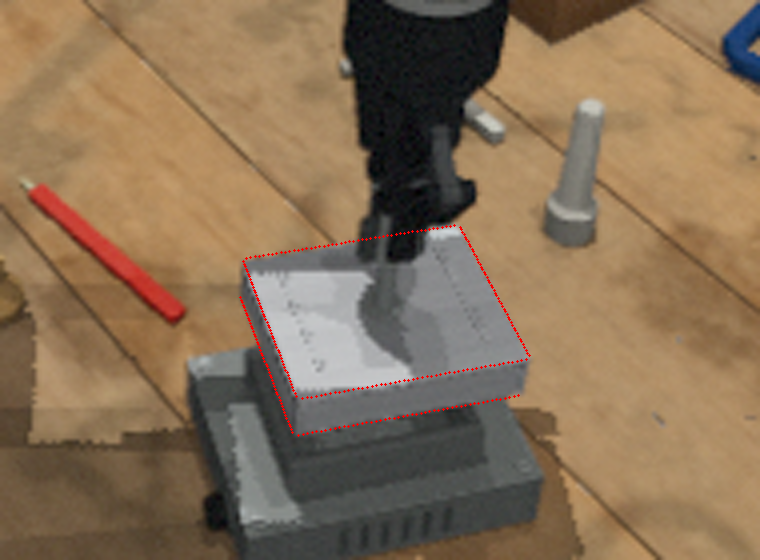

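```bash
python3 nav.py .5054 -.2326 .124 68.0 4
```

```text
t 10.78 p [ 0.5044 -0.2393  0.1585] yaw_y 67.98 tilt 2.75 F [ 0.2  -0.89 -4.15] M [-0.03  -0.076 -0.006] w 0.009 q6 -1.72
total world [ 0.001   0.0067 -0.0345] turn tool -0.0
[0.0, 0.0018, 0.0086] -0.0001
[0.0, 0.0018, 0.0086] -0.0001
[0.0, 0.0018, 0.0086] -0.0001
[0.0, 0.0018, 0.0086] -0.0001
tool z [-4.790e-02 -2.000e-04 -9.989e-01] in toolxy: x_z 0.0443 y_z -0.0182 q [-0.5486  0.3715  1.6214 -0.0271  1.1896 -1.724 ] sum 3.1825
```

Emit:
jog_arm:
  rows:
    - [[0, 0.002, 0.009], 0]
    - [[0, 0.002, 0.009], 0]
    - [[0, 0.002, 0.009], 0]
    - [[0, 0.001, 0.007], 0]
    - [[0, 0, 0], 0]

```text
time: 11.4
ee_pos: [0.5043, -0.2299, 0.1209]
eef_rot: [-0.025, 0.19, 0.981, -0.004]
contact_force: [0.2, -0.3, -3.6]
grip_width: 0.0086
```

```bash
python3 nav.py .5054 -.2324 .116 68.0 2; sed -i 's/^r=ctrl.get_image(cam);s=ctrl.read_state()/s=ctrl.read_state();r=ctrl.get_image(cam)/' look.py; python3 look.py ob2 side 4
python3 - <<'E'
from cov import *
r,s=pickle.load(open("ob2.pkl","rb"))
C,y,m=fitcover(r,s)
E
```

```text
t 11.4 p [ 0.5043 -0.2299  0.1209] yaw_y 68.08 tilt 2.89 F [ 0.22 -0.3  -3.6 ] M [ 0.035 -0.058  0.004] w 0.0086 q6 -1.71
total world [ 0.0011 -0.0025 -0.0049] turn tool 0.001
[-0.0011, -0.0009, 0.0024] 0.0007
[-0.0011, -0.0009, 0.0024] 0.0007
tool z [-0.0504  0.002  -0.9987] in toolxy: x_z 0.0475 y_z -0.017 q [-0.535   0.4107  1.6666 -0.0268  1.1087 -1.7103] sum 3.1861
tcp px [315.5 268.3] org 220 198 f 4.0
grasp-frame cover [0.5502 0.2331] yaw0 8.61 | now seat [ 0.5027 -0.2306  0.0987] bottom [ 0.5018 -0.2307  0.0747] yaw -19.06 score -10.68
```

View pics/ob2.png

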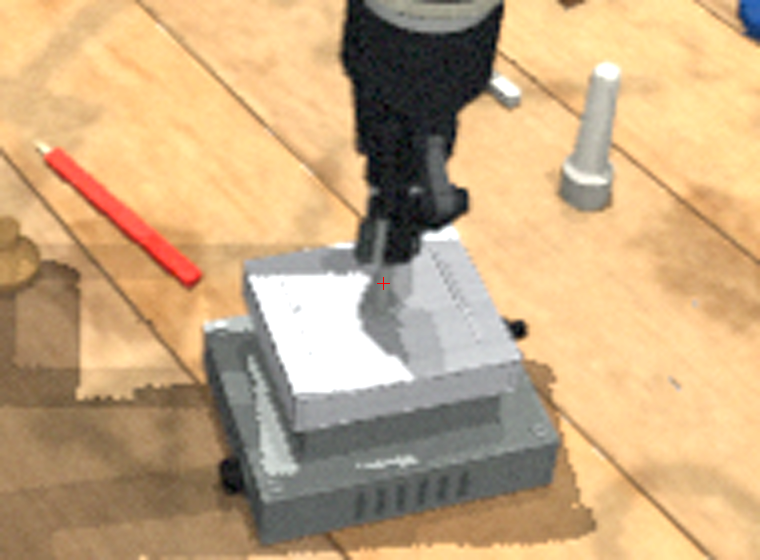

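```bash
python3 nav.py .5065 -.2318 .113 68.0 2
```

```text
t 11.45 p [ 0.5046 -0.2301  0.1213] yaw_y 68.07 tilt 2.86 F [ 0.62  1.2  -3.26] M [-0.02  -0.049  0.057] w 0.0088 q6 -1.71
total world [ 0.0019 -0.0017 -0.0083] turn tool 0.001
[-0.0014, -0.0004, 0.0041] 0.0006
[-0.0014, -0.0004, 0.0041] 0.0006
tool z [-0.0498  0.0017 -0.9988] in toolxy: x_z 0.0468 y_z -0.0171 q [-0.5351  0.4103  1.6662 -0.0268  1.109  -1.7104] sum 3.1855
```

Emit:
jog_arm:
  rows:
    - [[-0.0015, -0.0005, 0.004], 0]
    - [[-0.0015, -0.0005, 0.004], 0]
    - [[0, 0, 0.003], 0]
    - [[0, 0, 0], 0]

```text
time: 11.95
ee_pos: [0.5073, -0.2329, 0.1101]
eef_rot: [-0.024, 0.19, 0.981, -0.004]
contact_force: [-0.2, 0.4, -4.2]
grip_width: 0.0091
```

```bash
python3 nav.py .5065 -.2318 .100 68.0 4; python3 look.py ob3 side 4
python3 - <<'E'
from cov import *
r,s=pickle.load(open("ob3.pkl","rb"))
C,y,m=fitcover(r,s)
E
```

```text
t 11.95 p [ 0.5073 -0.2329  0.1101] yaw_y 68.06 tilt 2.77 F [-0.19  0.36 -4.18] M [ 0.05  -0.017  0.032] w 0.0091 q6 -1.71
total world [-0.0008  0.0011 -0.0101] turn tool 0.001
[0.0002, 0.0002, 0.0025] 0.0003
[0.0002, 0.0002, 0.0025] 0.0003
[0.0002, 0.0002, 0.0025] 0.0003
[0.0002, 0.0002, 0.0025] 0.0003
tool z [-4.840e-02  7.000e-04 -9.988e-01] in toolxy: x_z 0.0451 y_z -0.0174 q [-0.5369  0.4276  1.6703 -0.0273  1.0858 -1.7111] sum 3.1837
tcp px [317.1 271.9] org 222 201 f 4.0
grasp-frame cover [0.5491 0.2328] yaw0 7.36 | now seat [ 0.5046 -0.2334  0.0879] bottom [ 0.5037 -0.2334  0.0639] yaw -20.32 score -10.55
```

View pics/ob3.png

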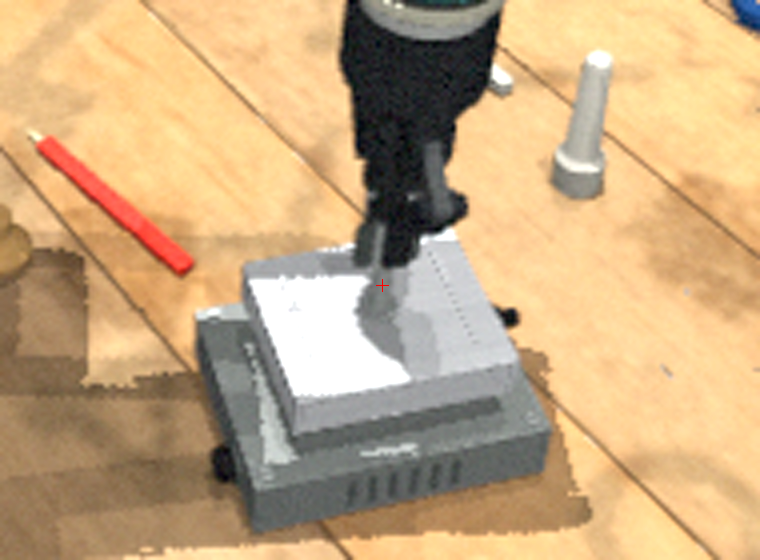

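Emit:
jog_arm:
  rows:
    - [[0, 0.0005, 0.003], 0]
    - [[0, 0, 0.003], 0]
    - [[0, 0, 0.003], 0]
    - [[0, 0, 0], 0]

```text
time: 12.5
ee_pos: [0.5072, -0.2325, 0.1008]
eef_rot: [-0.024, 0.19, 0.981, -0.004]
contact_force: [-0.2, 0.1, -3.7]
grip_width: 0.009
```

```bash
python3 nav.py .5065 -.2325 .092 68.0 3
```

```text
t 12.5 p [ 0.5072 -0.2325  0.1008] yaw_y 68.06 tilt 2.74 F [-0.23  0.09 -3.66] M [-0.01  -0.055 -0.001] w 0.009 q6 -1.71
total world [-0.0007  0.     -0.0088] turn tool 0.001
[0.0001, -0.0, 0.0029] 0.0003
[0.0001, -0.0, 0.0029] 0.0003
[0.0001, -0.0, 0.0029] 0.0003
tool z [-4.780e-02  4.000e-04 -9.989e-01] in toolxy: x_z 0.0445 y_z -0.0175 q [-0.5364  0.4385  1.68   -0.0275  1.0646 -1.7099] sum 3.1831
```

Emit:
jog_arm:
  rows:
    - [[0, 0, 0.003], 0]
    - [[0, 0, 0.0025], 0]
    - [[0, 0, 0], 0]

```text
time: 12.88
ee_pos: [0.507, -0.2326, 0.0949]
eef_rot: [-0.023, 0.19, 0.981, -0.004]
contact_force: [0.0, 1.4, -4.3]
grip_width: 0.009
```

Emit:
jog_arm:
  rows:
    - [[0, 0, 0.0015], 0]
    - [[0, 0, 0.0015], 0]
    - [[0, 0, 0], 0]

```text
time: 13.25
ee_pos: [0.507, -0.2327, 0.092]
eef_rot: [-0.023, 0.19, 0.981, -0.004]
contact_force: [-1.3, -0.4, -2.8]
grip_width: 0.0091
```

```bash
python3 nav.py
```

```text
t 13.25 p [ 0.507  -0.2327  0.092 ] yaw_y 68.06 tilt 2.72 F [-1.29 -0.37 -2.77] M [ 0.058 -0.029  0.038] w 0.0091 q6 -1.71
tool z [-4.740e-02  1.000e-04 -9.989e-01] in toolxy: x_z 0.044 y_z -0.0176 q [-0.5368  0.4493  1.6885 -0.0279  1.0448 -1.7098] sum 3.1826
```

Emit:
jog_arm:
  rows:
    - [[0, 0, 0.001], 0]
    - [[0, 0, 0.001], 0]
    - [[0, 0, 0], 0]

```text
time: 13.62
ee_pos: [0.5071, -0.2328, 0.091]
eef_rot: [-0.023, 0.19, 0.981, -0.005]
contact_force: [-2.2, 1.1, 1.8]
grip_width: 0.0089
```

```bash
python3 nav.py; python3 look.py seat1 side 4
```

```text
t 13.62 p [ 0.5071 -0.2328  0.091 ] yaw_y 68.06 tilt 2.68 F [-2.17  1.09  1.83] M [0.214 0.106 0.027] w 0.0089 q6 -1.71
tool z [-4.680e-02 -3.000e-04 -9.989e-01] in toolxy: x_z 0.0432 y_z -0.0178 q [-0.5369  0.4503  1.6898 -0.028   1.0417 -1.7097] sum 3.1818
tcp px [316.4 277.8] org 221 207 f 4.0
```

View pics/seat1.png

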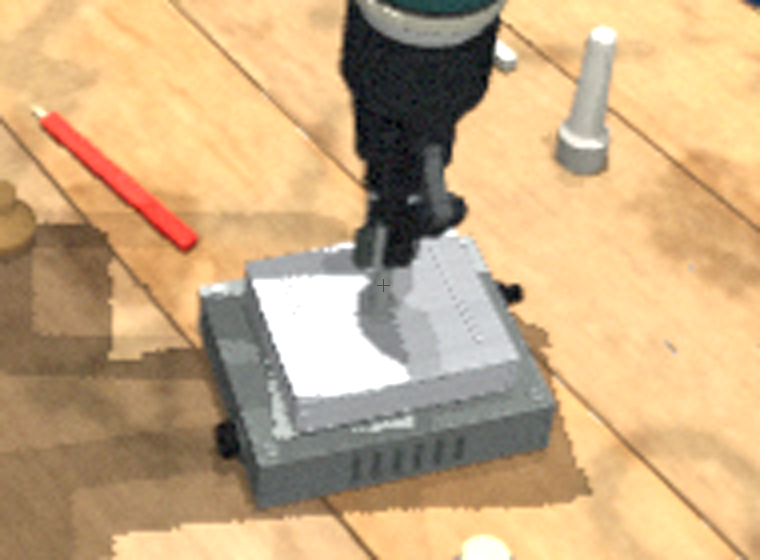

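Emit:
jog_arm:
  rows:
    - [[0, 0, 0], 0]
    - [[0, 0, 0], 0]
    - [[0, 0, 0], 0]
  claw: 0.04

```text
time: 14.05
ee_pos: [0.508, -0.2334, 0.0911]
eef_rot: [-0.022, 0.19, 0.981, -0.005]
contact_force: [0.5, -0.1, 0.3]
grip_width: 0.0401
```

```bash
python3 nav.py; python3 look.py seat2 side 4
```

```text
t 14.05 p [ 0.508  -0.2334  0.0911] yaw_y 68.06 tilt 2.58 F [ 0.48 -0.11  0.3 ] M [ 0.002 -0.001 -0.037] w 0.0401 q6 -1.71
tool z [-0.045  -0.0014 -0.999 ] in toolxy: x_z 0.0412 y_z -0.0181 q [-0.5368  0.4505  1.6889 -0.0281  1.0403 -1.7096] sum 3.1798
tcp px [316.9 277.7] org 221 207 f 4.0
```

View pics/seat2.png

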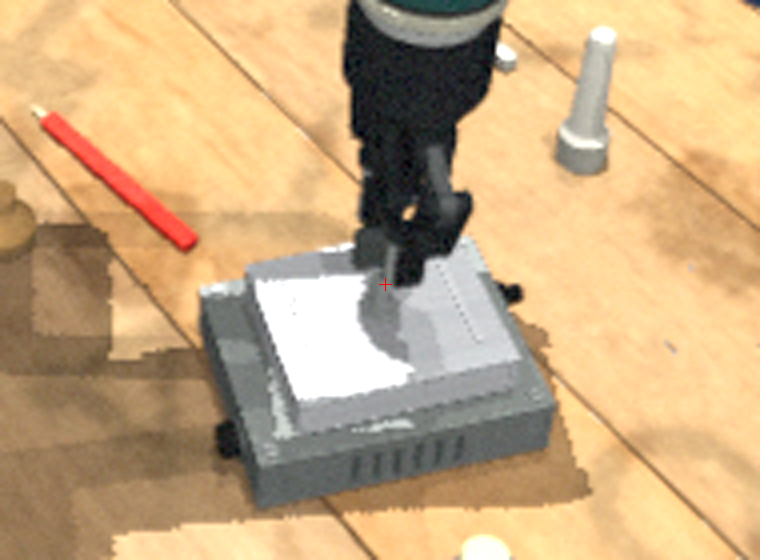

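Run:
```python
from h import *
r,s=pickle.load(open("seat2.pkl","rb"))
for z in(.070,.072,.074,.076,.078):
    p,f=fit([r],[(.126,.102,z)],(.504,-.2325,-.342));print(z,p[:2].round(4),np.degrees(p[2]).round(2),round(f,2))
g=cv2.GaussianBlur(cv2.cvtColor(r["frame"],cv2.COLOR_RGB2GRAY).astype(np.float32),(0,0),.8)
G=np.hypot(cv2.Sobel(g,5,1,0),cv2.Sobel(g,5,0,1))
# free tilt fit : x,y,z,yaw,pitch(about cover y),roll
n=50;t=np.linspace(-.48,.48,n);o=np.ones(n)/2
from scipy.spatial.transform import Rotation as Rn
top=np.vstack([np.c_[t*.126,o*.102],np.c_[t*.126,-o*.102],np.c_[o*.126,t*.102],np.c_[-o*.126,t*.102]])
bot=np.vstack([np.c_[t*.126,-o*.102],np.c_[-o*.126,t*.102]])
B=np.vstack([np.c_[top,0*top[:,0]+.004],np.c_[bot,0*bot[:,0]-.024]])
def pts(p): return Rn.from_euler("ZYX",p[3:]).apply(B)+p[:3]
def cost(p):
    m=proj(r,pts(p)).astype(np.float32);return -np.sqrt(cv2.remap(G,m[:,0].reshape(-1,1),m[:,1].reshape(-1,1),cv2.INTER_LINEAR)).mean()
best=None
for a in(-.03,0,.05):
  for zz in(.066,.07,.074):
    x=np.array([.504,-.2325,zz,-.342,a,0]);S=np.vstack([x]+[x+d for d in np.diag([.002,.002,.002,.02,.03,.03])])
    q=minimize(cost,x,method="Nelder-Mead",options=dict(initial_simplex=S,maxiter=3000))
    if best is None or q.fun<best.fun:best=q
print(best.x[:3].round(4),np.degrees(best.x[3:]).round(2),best.fun)
```

```text
0.07 [ 0.5064 -0.2328] -19.79 -114.3
0.072 [ 0.5053 -0.2339] -19.77 -114.19
0.074 [ 0.5043 -0.235 ] -19.76 -114.0
0.076 [ 0.5032 -0.2362] -19.79 -113.74
0.078 [ 0.5021 -0.2373] -19.79 -113.38
[ 0.5087 -0.2326  0.0692] [-23.04  -7.4    4.13] -10.650132179260254
```

Emit:
jog_arm:
  rows:
    - [[0.0023, 0, 0], 0]
    - [[0, 0, 0], 0]

```text
time: 14.35
ee_pos: [0.5058, -0.2325, 0.0911]
eef_rot: [-0.022, 0.19, 0.981, -0.005]
contact_force: [-1.0, 0.8, 0.1]
grip_width: 0.0403
```

```bash
python3 nav.py
```

```text
t 14.35 p [ 0.5058 -0.2325  0.0911] yaw_y 68.06 tilt 2.58 F [-1.04  0.83  0.06] M [ 0.046 -0.047 -0.01 ] w 0.0403 q6 -1.71
tool z [-0.045  -0.0014 -0.999 ] in toolxy: x_z 0.0412 y_z -0.0181 q [-0.5375  0.4476  1.6943 -0.0281  1.0378 -1.7102] sum 3.1798
```

Emit:
jog_arm:
  rows:
    - [[0, 0, 0], 0]
    - [[0, 0, 0], 0]
    - [[0, 0, 0], 0]
  claw: 0.0
  force: 40

```text
time: 14.72
ee_pos: [0.5059, -0.2323, 0.0913]
eef_rot: [-0.022, 0.191, 0.981, -0.005]
contact_force: [0.3, 0.6, 0.8]
grip_width: 0.0091
```

```bash
python3 nav.py
```

```text
t 14.72 p [ 0.5059 -0.2323  0.0913] yaw_y 68.05 tilt 2.57 F [0.25 0.58 0.77] M [ 0.212 -0.052  0.011] w 0.0091 q6 -1.71
tool z [-0.0448 -0.0011 -0.999 ] in toolxy: x_z 0.0411 y_z -0.0178 q [-0.5374  0.4473  1.6943 -0.0277  1.0381 -1.7102] sum 3.1797
```

Emit:
jog_arm:
  rows:
    - [[0, 0, 0], -0.02]
    - [[0, 0, 0], -0.02]
    - [[0, 0, 0], -0.01]
    - [[0, 0, 0], 0]

```text
time: 15.22
ee_pos: [0.5058, -0.2324, 0.0913]
eef_rot: [-0.022, 0.164, 0.986, -0.004]
contact_force: [-1.1, 0.2, 1.2]
grip_width: 0.0091
```

```bash
python3 nav.py
```

```text
t 15.22 p [ 0.5058 -0.2324  0.0913] yaw_y 71.12 tilt 2.57 F [-1.11  0.22  1.22] M [ 0.145 -0.024  0.026] w 0.0091 q6 -1.76
tool z [-0.0448 -0.0011 -0.999 ] in toolxy: x_z 0.042 y_z -0.0156 q [-0.5376  0.4474  1.6942 -0.0278  1.0381 -1.7639] sum 3.1797
```

Emit:
jog_arm:
  rows:
    - [[-0.0001, 0, 0.002], 0]
    - [[-0.0001, 0, 0.002], 0]
    - [[-0.0001, 0, 0.002], 0]
    - [[-0.0001, 0, 0.002], 0]

```text
time: 15.72
ee_pos: [0.5059, -0.2325, 0.0835]
eef_rot: [-0.022, 0.164, 0.986, -0.004]
contact_force: [-1.3, 0.1, 4.6]
grip_width: 0.0089
```

```bash
python3 nav.py; python3 look.py push1
```

```text
t 15.72 p [ 0.5059 -0.2325  0.0835] yaw_y 71.11 tilt 2.55 F [-1.3   0.11  4.59] M [0.29  0.156 0.078] w 0.0089 q6 -1.76
tool z [-0.0445 -0.0012 -0.999 ] in toolxy: x_z 0.0417 y_z -0.0155 q [-0.5377  0.4575  1.7009 -0.0279  1.021  -1.7633] sum 3.1794
tcp px [315.6 280.1] org 239 224 f 5
```

View pics/push1.png

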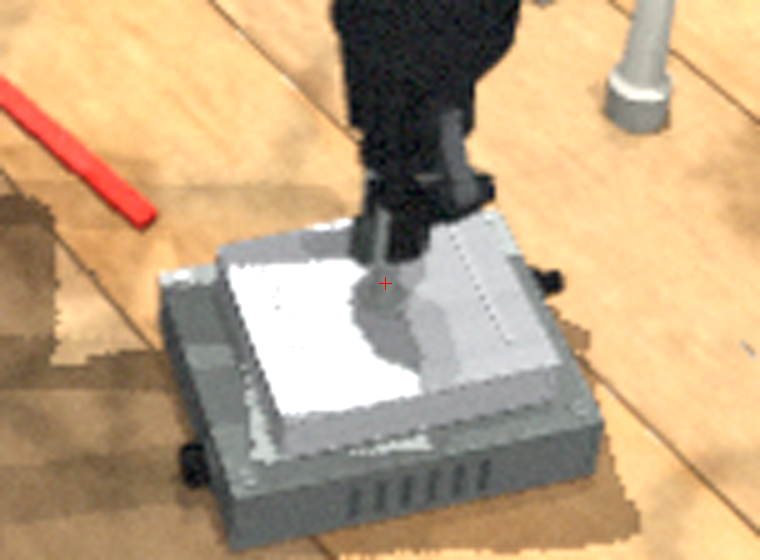

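Emit:
jog_arm:
  rows:
    - [[-0.0001, 0, 0.002], 0]
    - [[-0.0001, 0, 0.002], 0]
    - [[0, 0, 0.001], 0]

```text
time: 16.15
ee_pos: [0.506, -0.2325, 0.0782]
eef_rot: [-0.022, 0.164, 0.986, -0.004]
contact_force: [-1.1, 0.3, 4.9]
grip_width: 0.009
```

Emit:
jog_arm:
  rows:
    - [[0, 0, 0.001], 0]
    - [[0, 0, 0.001], 0]
    - [[0, 0, 0.001], 0]

```text
time: 16.52
ee_pos: [0.5059, -0.2325, 0.0752]
eef_rot: [-0.022, 0.164, 0.986, -0.004]
contact_force: [-1.2, 0.6, 5.5]
grip_width: 0.0093
```

```bash
python3 nav.py
```

```text
t 16.52 p [ 0.5059 -0.2325  0.0752] yaw_y 71.1 tilt 2.54 F [-1.22  0.58  5.5 ] M [ 0.338  0.212 -0.042] w 0.0093 q6 -1.76
tool z [-0.0442 -0.0011 -0.999 ] in toolxy: x_z 0.0415 y_z -0.0154 q [-0.5379  0.4684  1.708  -0.028   1.0028 -1.763 ] sum 3.1792
```

Emit:
jog_arm:
  rows:
    - [[0, 0, 0.001], 0]
    - [[0, 0, 0.001], 0]
    - [[0, 0, 0.001], 0]

```text
time: 16.9
ee_pos: [0.5059, -0.2325, 0.0724]
eef_rot: [-0.022, 0.164, 0.986, -0.004]
contact_force: [-1.0, 0.9, 6.3]
grip_width: 0.0091
```

Emit:
jog_arm:
  rows:
    - [[-0.0001, 0, 0.001], 0]
    - [[0, 0, 0.001], 0]

```text
time: 17.15
ee_pos: [0.5062, -0.2327, 0.072]
eef_rot: [-0.021, 0.164, 0.986, -0.004]
contact_force: [-3.1, 2.5, 17.6]
grip_width: 0.0089
```

Emit:
jog_arm:
  rows:
    - [[-0.0001, 0, 0.001], 0]
    - [[0, 0, 0.001], 0]

```text
time: 17.4
ee_pos: [0.5061, -0.2326, 0.072]
eef_rot: [-0.021, 0.164, 0.986, -0.004]
contact_force: [-2.4, 2.7, 13.6]
grip_width: 0.0091
```

Emit:
jog_arm:
  rows:
    - [[0, 0, 0.0003], 0.08]
    - [[0, 0, 0.0004], 0.08]
    - [[0, 0, 0.0004], 0.08]

```text
time: 17.77
ee_pos: [0.5062, -0.2321, 0.0721]
eef_rot: [-0.02, 0.284, 0.958, -0.007]
contact_force: [-0.4, 1.2, 8.8]
grip_width: 0.0091
```

```bash
python3 nav.py
```

```text
t 17.77 p [ 0.5062 -0.2321  0.0721] yaw_y 56.97 tilt 2.45 F [-0.36  1.22  8.85] M [0.669 0.236 0.1  ] w 0.0091 q6 -1.52
tool z [-0.0426 -0.0015 -0.9991] in toolxy: x_z 0.0349 y_z -0.0245 q [-0.5374  0.4718  1.7117 -0.0275  0.9941 -1.5159] sum 3.1777
```

Emit:
jog_arm:
  rows:
    - [[0, 0, 0.0004], 0.1]
    - [[0, 0, 0.0004], 0.1]
    - [[0, 0, 0.0004], 0.1]
    - [[0, 0, 0.0004], 0.1]

```text
time: 18.27
ee_pos: [0.5066, -0.2316, 0.0721]
eef_rot: [-0.018, 0.475, 0.88, -0.01]
contact_force: [-1.7, 1.1, 8.5]
grip_width: 0.0089
```

```bash
python3 nav.py; python3 look.py turn1
```

```text
t 18.27 p [ 0.5066 -0.2316  0.0721] yaw_y 33.29 tilt 2.38 F [-1.74  1.07  8.53] M [0.673 0.26  0.037] w 0.0089 q6 -1.1
tool z [-4.150e-02 -9.000e-04 -9.991e-01] in toolxy: x_z 0.022 y_z -0.0352 q [-0.537   0.4716  1.7121 -0.0262  0.9932 -1.103 ] sum 3.177
tcp px [315.3 283.1] org 239 227 f 5
```

View pics/turn1.png

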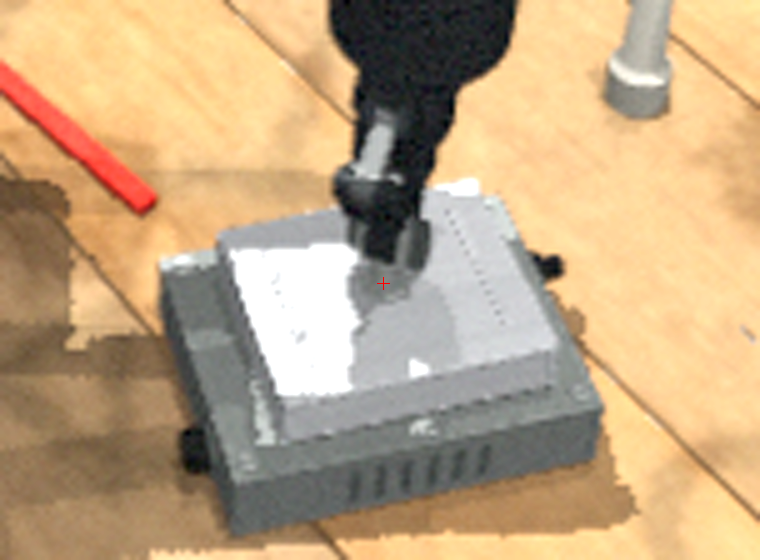

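Emit:
jog_arm:
  rows:
    - [[0, 0, 0.0004], 0.1]
    - [[0, 0, 0.0004], 0.1]
    - [[0, 0, 0.0004], 0.1]
    - [[0, 0, 0.0004], 0.1]
    - [[0, 0, 0.0004], 0.1]

```text
time: 18.95
ee_pos: [0.5075, -0.2313, 0.0723]
eef_rot: [-0.014, 0.685, 0.728, -0.014]
contact_force: [-1.7, 1.5, 8.8]
grip_width: 0.0091
```

```bash
python3 nav.py
```

```text
t 18.95 p [ 0.5075 -0.2313  0.0723] yaw_y 3.44 tilt 2.24 F [-1.69  1.49  8.82] M [0.618 0.074 0.062] w 0.0091 q6 -0.58
tool z [-3.910e-02 -7.000e-04 -9.992e-01] in toolxy: x_z 0.0017 y_z -0.039 q [-0.5367  0.4712  1.7124 -0.0246  0.9914 -0.583 ] sum 3.175
```

Emit:
jog_arm:
  rows:
    - [[0, 0, 0.0006], 0.07]
    - [[0, 0, 0.0006], 0.07]
    - [[0, 0, 0.0005], 0.06]

```text
time: 19.32
ee_pos: [0.5079, -0.2313, 0.0723]
eef_rot: [-0.012, 0.757, 0.653, -0.015]
contact_force: [-2.2, 1.3, 10.5]
grip_width: 0.0088
```

```bash
python3 nav.py
```

```text
t 19.32 p [ 0.5079 -0.2313  0.0723] yaw_y -8.44 tilt 2.15 F [-2.21  1.26 10.48] M [0.589 0.093 0.032] w 0.0088 q6 -0.38
tool z [-0.0376 -0.001  -0.9993] in toolxy: x_z -0.0065 y_z -0.037 q [-0.5366  0.4709  1.7127 -0.024   0.9899 -0.376 ] sum 3.1735
```

Emit:
jog_arm:
  rows:
    - [[0, 0, 0.0005], 0.04]
    - [[0, 0, 0.0005], 0.04]

```text
time: 19.58
ee_pos: [0.508, -0.2312, 0.0723]
eef_rot: [-0.011, 0.783, 0.621, -0.015]
contact_force: [-4.3, 2.3, 9.6]
grip_width: 0.0089
```

```bash
python3 nav.py; python3 look.py turn2
```

```text
t 19.57 p [ 0.508  -0.2312  0.0723] yaw_y -13.18 tilt 2.12 F [-4.29  2.29  9.55] M [0.703 0.186 0.253] w 0.0089 q6 -0.29
tool z [-0.0369 -0.0012 -0.9993] in toolxy: x_z -0.0096 y_z -0.0357 q [-0.5366  0.4706  1.7132 -0.0238  0.9891 -0.2934] sum 3.1728
tcp px [315.7 282.7] org 239 226 f 5
```

View pics/turn2.png

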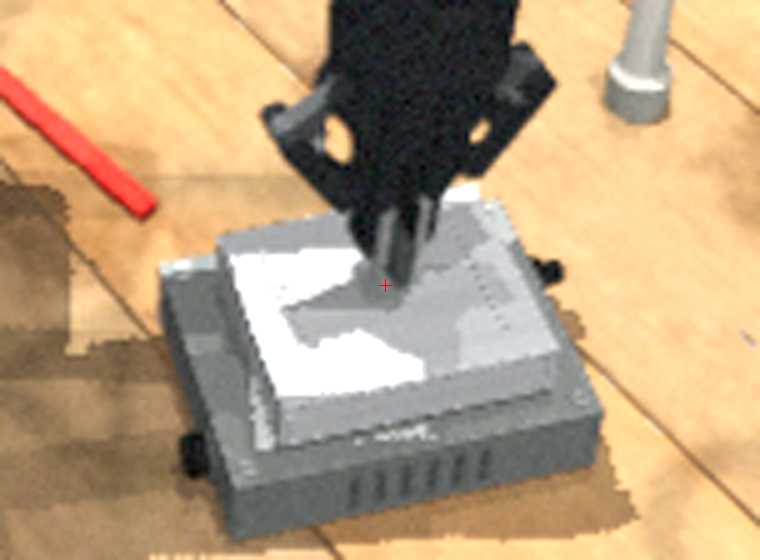

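Emit:
jog_arm:
  rows:
    - [[0, 0, 0.0005], 0.03]
    - [[0, 0, 0.0004], 0.01]

```text
time: 19.88
ee_pos: [0.5077, -0.2307, 0.0723]
eef_rot: [-0.011, 0.796, 0.605, -0.015]
contact_force: [-2.4, 1.4, 8.8]
grip_width: 0.0092
```

```bash
python3 nav.py
```

```text
t 19.88 p [ 0.5077 -0.2307  0.0723] yaw_y -15.59 tilt 2.12 F [-2.4   1.44  8.84] M [0.634 0.151 0.287] w 0.0092 q6 -0.25
tool z [-3.700e-02 -6.000e-04 -9.993e-01] in toolxy: x_z -0.0106 y_z -0.0355 q [-0.5363  0.4702  1.714  -0.0233  0.9891 -0.2512] sum 3.1732
```

Emit:
jog_arm:
  rows:
    - [[0, 0, -0.001], 0]
    - [[0, 0, -0.001], 0]
    - [[0, 0, -0.001], 0]

```text
time: 20.25
ee_pos: [0.5076, -0.2303, 0.0758]
eef_rot: [-0.011, 0.796, 0.605, -0.015]
contact_force: [-2.7, 1.2, 5.8]
grip_width: 0.009
```

Emit:
jog_arm:
  rows:
    - [[0, 0, -0.001], 0]
    - [[0, 0, -0.0005], 0]

```text
time: 20.5
ee_pos: [0.5074, -0.2302, 0.0767]
eef_rot: [-0.011, 0.796, 0.605, -0.015]
contact_force: [-0.4, -0.9, -1.5]
grip_width: 0.0085
```

```bash
python3 nav.py
```

```text
t 20.5 p [ 0.5074 -0.2302  0.0767] yaw_y -15.5 tilt 2.14 F [-0.36 -0.95 -1.54] M [ 0.22  -0.403  0.157] w 0.0085 q6 -0.25
tool z [-3.740e-02 -5.000e-04 -9.993e-01] in toolxy: x_z -0.0104 y_z -0.0359 q [-0.536   0.4638  1.7112 -0.0232  0.9986 -0.2527] sum 3.1736
```

Emit:
jog_arm:
  rows:
    - [[0, 0, 0], 0]
    - [[0, 0, 0], 0]
    - [[0, 0, 0], 0]
  claw: 0.035

```text
time: 20.88
ee_pos: [0.5074, -0.2303, 0.076]
eef_rot: [-0.011, 0.796, 0.605, -0.015]
contact_force: [0.1, 0.9, 0.0]
grip_width: 0.0347
```

```bash
python3 nav.py; python3 look.py rel
```

```text
t 20.88 p [ 0.5074 -0.2303  0.076 ] yaw_y -15.52 tilt 2.16 F [0.07 0.92 0.01] M [ 0.014 -0.031  0.028] w 0.0347 q6 -0.25
tool z [-3.760e-02 -4.000e-04 -9.993e-01] in toolxy: x_z -0.0105 y_z -0.0361 q [-0.536   0.465   1.7113 -0.0233  0.9975 -0.2524] sum 3.1738
tcp px [315.3 281.4] org 239 225 f 5
```

View pics/rel.png

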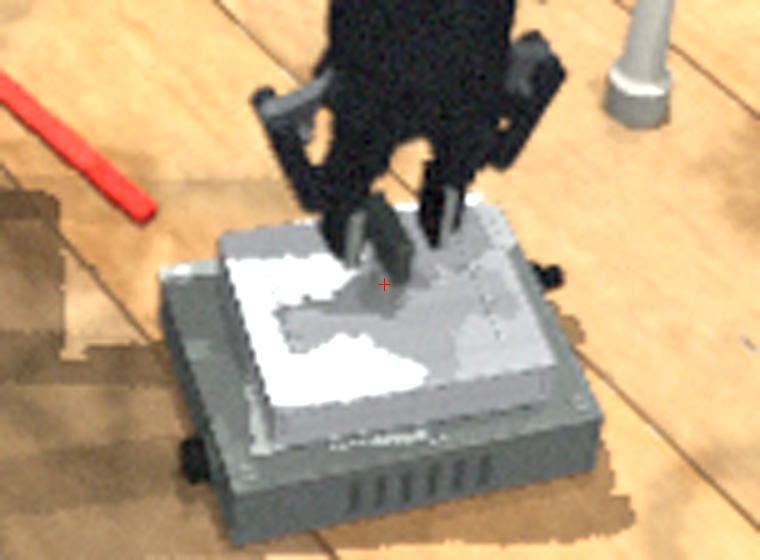

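The jaws are open and the wing stays low, almost across the cover. I'll back off upward and check from both cameras.

Emit:
jog_arm:
  rows:
    - [[0, 0, -0.01], 0]
    - [[0, 0, -0.015], 0]
    - [[0, 0, -0.03], 0]
    - [[0, 0, -0.04], 0]
    - [[0, 0, -0.04], 0]

```text
time: 21.55
ee_pos: [0.5112, -0.2293, 0.2159]
eef_rot: [-0.013, 0.796, 0.605, -0.016]
contact_force: [0.4, 0.2, -0.3]
grip_width: 0.0351
```

```bash
python3 nav.py .42 .12 .25 -15 5
```

```text
t 21.55 p [ 0.5112 -0.2293  0.2159] yaw_y -15.52 tilt 2.35 F [ 0.4   0.24 -0.33] M [-0.021 -0.051 -0.03 ] w 0.0351 q6 -0.25
total world [-0.0912  0.3493  0.0341] turn tool -0.009
[0.0624, -0.0365, -0.006] -0.0018
[0.0624, -0.0364, -0.006] -0.0018
[0.0625, -0.0363, -0.006] -0.0018
[0.0626, -0.0362, -0.006] -0.0018
[0.0626, -0.0361, -0.006] -0.0018
tool z [-0.041   0.0017 -0.9992] in toolxy: x_z -0.0094 y_z -0.04 q [-0.5311  0.3153  1.5521 -0.02    1.3105 -0.255 ] sum 3.1779
```

Emit:
jog_arm:
  rows:
    - [[0.05, -0.029, -0.005], 0]
    - [[0.05, -0.029, -0.005], 0]
    - [[0.05, -0.029, -0.005], 0]
    - [[0.05, -0.029, -0.005], 0]
    - [[0.05, -0.029, -0.005], 0]

```text
time: 22.18
ee_pos: [0.4441, 0.0525, 0.2541]
eef_rot: [-0.005, 0.798, 0.602, -0.01]
contact_force: [0.6, 0.9, 0.1]
grip_width: 0.0346
```

Emit:
jog_arm:
  rows:
    - [[0.04, -0.023, -0.004], 0]
    - [[0, 0, 0], 0]

```text
time: 22.42
ee_pos: [0.4316, 0.102, 0.2615]
eef_rot: [-0.004, 0.797, 0.604, -0.008]
contact_force: [-0.5, -0.7, 0.4]
grip_width: 0.035
```

```bash
python3 nav.py
python3 - <<'E'
from plant import ctrl
from h import *
d={n:ctrl.get_image(n) for n in("side","top")};pickle.dump(d,open("imf.pkl","wb"))
a=cv2.resize(d["top"]["frame"][160:260,310:410,::-1],(400,400),interpolation=cv2.INTER_CUBIC)
b=cv2.resize(d["side"]["frame"][240:340,255:355,::-1],(400,400),interpolation=cv2.INTER_CUBIC)
cv2.imwrite("pics/fin.png",np.clip(np.hstack([a,b])*1.2,0,255).astype(np.uint8))
cv2.imwrite("pics/fin_top.png",cv2.resize(d["top"]["frame"][:,:,::-1],(768,576)))
for nm in("top","side"):
    p,f=fit([d[nm]],[(.126,.102,.072)],(.506,-.233,-.35));print(nm,p[:2].round(4),np.degrees(p[2]).round(2),round(f,1))
E
```

```text
t 22.43 p [0.4316 0.102  0.2615] yaw_y -15.64 tilt 1.0 F [-0.53 -0.66  0.43] M [ 0.001 -0.038 -0.039] w 0.035 q6 0.35
tool z [-0.0172 -0.0031 -0.9998] in toolxy: x_z -0.0076 y_z -0.0157 q [ 0.0776  0.0865  1.7344 -0.0018  1.3381  0.351 ] sum 3.159
top [ 0.508  -0.2331] -21.7 -160.3
side [ 0.5047 -0.233 ] -21.76 -140.8
```

View pics/fin.png

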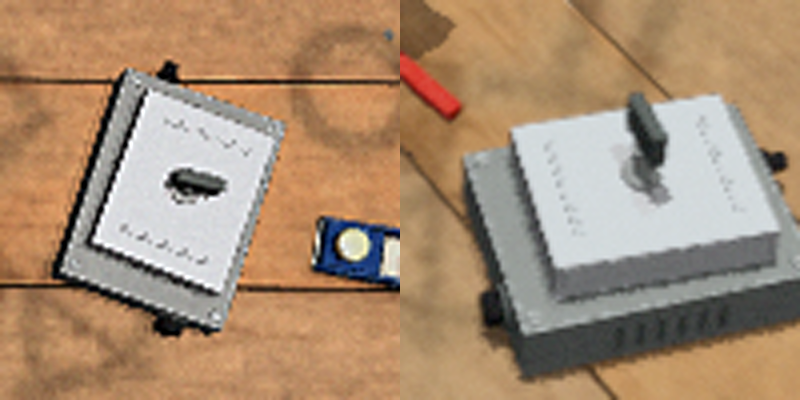

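View pics/fin_top.png

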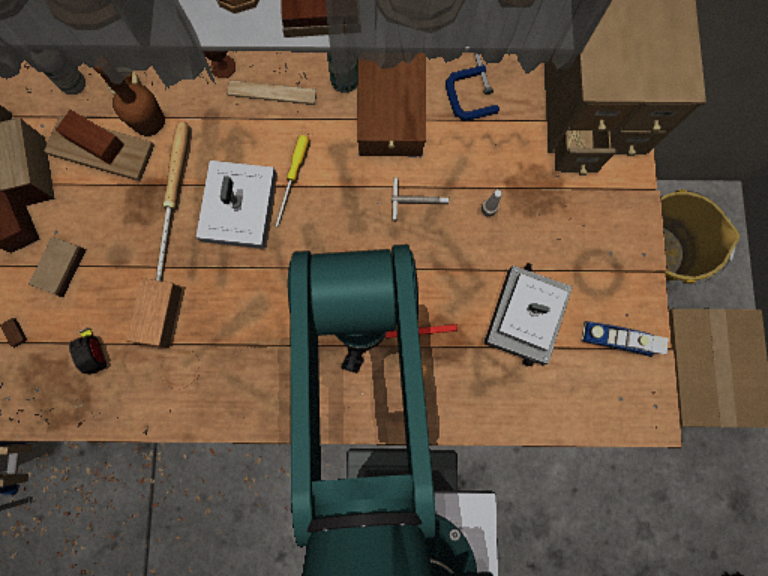

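Run:
```python
from h import *
d=pickle.load(open("imf.pkl","rb"))
c=(.507,-.233);v=[]
for z in(.1225,.137):
    for n in("top","side"):
        v.append(cv2.resize(rect(d[n],c,z,.035,.175),(395,395)))
im=np.clip(np.hstack([v[0],v[1]])*1.5,0,255).astype(np.uint8)
for k in(0,395): cv2.drawMarker(im,(197+k,197),(0,0,255),0,10)
cv2.imwrite("pics/wf.png",im)
```

```text
(no output)
```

View pics/wf.png

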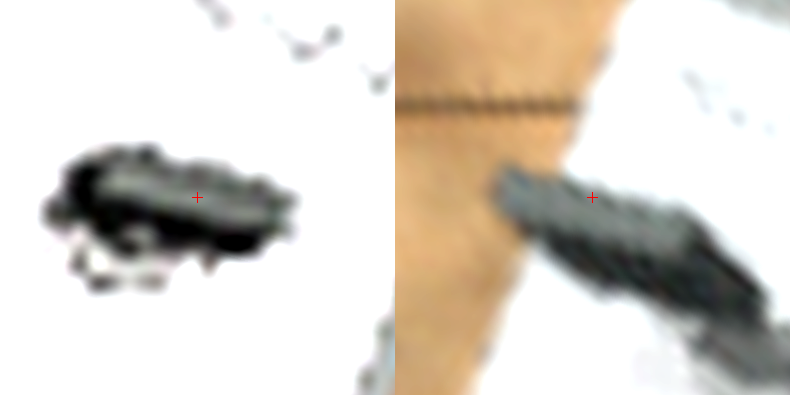

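Both views agree. The wing top is at z≈0.1225, which puts the stud about 14.5 mm in, and the wing sits 81° from the cover's x. The pencil and the key have not moved, and the arm is clear, so I'm handing in.

```bash
python3 -c "
from plant import ctrl
print(ctrl.hand_in()); print(ctrl.read_state()['time'])"
```

```text
the job is handed in; nothing more can be done
None
the job is handed in; nothing more can be done
```

The cover is on the collar and its stud is locked. I handed the job in at about 22.5 s. No verdict was reported.

**What I did**
- I picked the smaller cover (measured 126.5 x 102 mm; the other is about 173 x 142 mm) and lifted it by its wing.
- I seated it on the collar, re-gripped, and turned the wing back about 3° towards 0.
- I pushed slowly to the hard stop, about 19 mm in, then turned clockwise to the end stop. I felt that as the turning torque rising to about 0.25–0.29 N m.
- I let the stud rise 4.5 mm. The upward force fell away there, so the pin had caught in the notch, and I opened the jaws and backed off.

**Last checks**
- Both cameras put the wing top at about z = 0.1225 m, so the stud is about 14.5 mm in. It stayed down for the roughly 1.5 s between release and hand-in.
- The wing stands about 81° (1.42 rad) from the cover's long side.
- The cover is level on the rim and within its clearance. The most force I read while pushing was 17.6 N, under the 2 kg limit.
- The pencil and chuck key look unmoved in the last top view. The arm hid the knob there, so I did not check it at the end, but I never went near it.

**Failed or disagreed**
- The first grasp closed on nothing, because the visible fingertips sat about 27 mm higher than the reported tool point. I lowered the arm and gripped again.
- The tool drifted up to 2.9° out of vertical while carrying. The cover was set down slightly tilted and dropped level when released.
- I did not clearly feel the stop when turning the wing back to 0.
- The last nudge after the stop turned the cover about 2° on the collar, to -21.7° against the box's -19.6°.
- The two cameras disagreed by about 3 mm on position.

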